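# Restock the covered desiccant tray and stow the spare cartridges

## Task

One of the six pockets of the covered desiccant tray is empty, hidden by a spring dust plug that looks just like a cartridge top: press on the tops to feel which one gives, and seat one of the loose cartridges fully home in that pocket. Open the pressure pot (turn its cap anticlockwise to the first stop without pressing, then press down and turn on past the stop until it is free) and lift the cap well clear of the pot, put every other loose cartridge in the pot, and set the cap squarely back on the mouth, where it need not be locked. Do not disturb the other things on the bench.

Things in the scene. Friction and masses are not known exactly. Their poses are not given: they have to be found in the camera images.
- canA: a loose plain aluminium desiccant cartridge, an upright cylinder 30 mm in diameter and 50 mm tall with seven small dark dots on its top, about 120 g, weighted at the foot so that it stands well, to be gripped by its sides; origin at the centre of its underside, z along its axis; None when absent (two to four are present)
- canB: a loose plain aluminium desiccant cartridge, an upright cylinder 30 mm in diameter and 50 mm tall with seven small dark dots on its top, about 120 g, weighted at the foot so that it stands well, to be gripped by its sides; origin at the centre of its underside, z along its axis; None when absent (two to four are present)
- canC: a loose plain aluminium desiccant cartridge, an upright cylinder 30 mm in diameter and 50 mm tall with seven small dark dots on its top, about 120 g, weighted at the foot so that it stands well, to be gripped by its sides; origin at the centre of its underside, z along its axis; None when absent (two to four are present)
- canD: a loose plain aluminium desiccant cartridge, an upright cylinder 30 mm in diameter and 50 mm tall with seven small dark dots on its top, about 120 g, weighted at the foot so that it stands well, to be gripped by its sides; origin at the centre of its underside, z along its axis; None when absent (two to four are present)
- tray: the fixed covered tray, a grey block 116 mm (x) by 170 mm (y), 50 mm high, with two rows of three round pockets at x = -24 and +24 mm, y = -50, 0 and +50 mm; origin at the centre of its underside, z up. Six identical round aluminium tops, 30 mm wide, stand 8 mm proud of it (58 mm above the origin). Five are cartridges locked in, rigid when pressed; one is a spring dust plug over the empty pocket
- tray_top (a point): centre of the tray's upper face, 50 mm above its underside. Pockets are 34 mm wide with a small chamfer, floor 42 mm below this face. The plug (in another pocket each run) gives under 0.5 N, goes down to the floor (0.7 N there) and comes back up when let go. A cartridge on it pushes it down by its own weight and then stands as high as the others; press on it to be sure it is home
- pot: the fixed squat round grey pressure pot, body 120 mm wide and 42 mm high, neck 96 mm wide and 68 mm high; open inside, floor 6 mm above the origin; three cartridges fit standing side by side. Origin at the centre of its underside, z up; its x axis is the direction of the cap's grip bar when the cap is fully closed. A sprung black seal ring in the neck pushes the cap up
- pot_mouth (a point): centre of the pot's open mouth (85 mm wide) at the top of the raised seal ring, 78 mm above the pot's underside. The cap's plug, 82 mm wide, goes in here when the cap is put back; turned as when it came free the cap goes down to its old height, at other angles it stands up to 12 mm higher, which will do
- cap: the pot's loose black round cap, 119 mm wide, 160 g, with a steel grip bar upright across its top: 74 mm long (cap x), 12 mm thick (y), from 27 to 58 mm above the origin. Skirt 21 mm deep with two inner lugs. Origin at the centre of the skirt's lower edge, on which it stands when put down; z up. Closed, the origin is 56 mm above the pot's
- cap_bar (a point): middle of the grip bar, on the cap's axis, 48 mm above its origin. The cap's angle (cap x from pot x, anticlockwise from above) starts at 0 to 0.15 rad; it turns to the first stop at about 0.5 rad; pressed down 3.5 to 7 mm (5 to 8 N) it passes under the stop; beyond 0.85 rad it is free to be lifted; about 1.2 rad is an end stop
- mat: a fixed thin black rubber mat, 150 mm square and 2 mm thick, origin at its centre on the bench: a free place to put the cap down meanwhile
- bracket: bystander: small orange printed L bracket, 50 by 30 mm and 40 mm high; origin centre of its foot; not to be disturbed
- scraper: bystander: bed scraper, 190 mm long, lying flat; origin on its middle; not to be disturbed
- driver: bystander: screwdriver, 170 mm long, lying flat; origin on its middle; not to be disturbed
- wrench: bystander: flat wrench, 120 mm long, lying flat; origin on its middle; not to be disturbed
- oil: bystander: small oil bottle, 36 mm wide and 85 mm tall, upright; origin centre of its underside; not to be disturbed
- gear: bystander: small white printed hub, 48 mm wide and 22 mm high; origin centre of its underside; not to be disturbed
Mind the look-alikes: they are no part of the job. What is shaped like the canA but green or purple is not meant. Leave any turquoise look-alike of the canD alone.

How it is judged (in metres and radians):
On the way, in this order (a step that is already met when the one before it is completed fails the run):
1. the cap is turned anticlockwise to its first stop (0.38 to 0.62 rad from the pot's x axis) without being pressed (less than 1.5 mm down) (angle between the x axis of cap and the x axis of pot, either way round between 0.38 and 0.62 rad and z of cap in the frame of pot above 0.0545 m), for 0.2 s.
2. the cap is turned past the stop (more than 0.8 rad) (angle between the x axis of cap and the x axis of pot, either way round above 0.8 rad), for 0.1 s.
3. the cap is lifted off and clear of the pot (its centre 100 mm or more aside) (horizontal distance between cap and pot above 0.1 m), for 0.2 s.
At the end, for the whole second after the job is handed in: One cartridge home in the empty pocket (within 4 mm of its floor, tilt < 0.15 rad); every other loose one in the pot (underside centre within 44 mm of its axis, below 60 mm); cap on the mouth (within 12 mm, tilt < 0.12 rad, at most 16 mm above locked height); all at rest (((z of canA in the frame of tray between 0.004 and 0.012 m and x of canA in the frame of tray between -0.035 and 0.035 m and y of canA in the frame of tray between -0.06 and 0.06 m and angle between canA's own z axis and vertical below 0.15 rad) or (z of canB in the frame of tray between 0.004 and 0.012 m and x of canB in the frame of tray between -0.035 and 0.035 m and y of canB in the frame of tray between -0.06 and 0.06 m and angle between canB's own z axis and vertical below 0.15 rad) or (z of canC in the frame of tray between 0.004 and 0.012 m and x of canC in the frame of tray between -0.035 and 0.035 m and y of canC in the frame of tray between -0.06 and 0.06 m and angle between canC's own z axis and vertical below 0.15 rad) or (z of canD in the frame of tray between 0.004 and 0.012 m and x of canD in the frame of tray between -0.035 and 0.035 m and y of canD in the frame of tray between -0.06 and 0.06 m and angle between canD's own z axis and vertical below 0.15 rad)) and ((z of canA in the frame of tray between 0.004 and 0.012 m and x of canA in the frame of tray between -0.035 and 0.035 m and y of canA in the frame of tray between -0.06 and 0.06 m and angle between canA's own z axis and vertical below 0.15 rad) or (horizontal distance between canA and pot below 0.044 m and height (world z) of canA below 0.06 m)) and ((z of canB in the frame of tray between 0.004 and 0.012 m and x of canB in the frame of tray between -0.035 and 0.035 m and y of canB in the frame of tray between -0.06 and 0.06 m and angle between canB's own z axis and vertical below 0.15 rad) or (horizontal distance between canB and pot below 0.044 m and height (world z) of canB below 0.06 m)) and ((z of canC in the frame of tray between 0.004 and 0.012 m and x of canC in the frame of tray between -0.035 and 0.035 m and y of canC in the frame of tray between -0.06 and 0.06 m and angle between canC's own z axis and vertical below 0.15 rad) or (horizontal distance between canC and pot below 0.044 m and height (world z) of canC below 0.06 m)) and ((z of canD in the frame of tray between 0.004 and 0.012 m and x of canD in the frame of tray between -0.035 and 0.035 m and y of canD in the frame of tray between -0.06 and 0.06 m and angle between canD's own z axis and vertical below 0.15 rad) or (horizontal distance between canD and pot below 0.044 m and height (world z) of canD below 0.06 m)) and linear speed of each of canA, canB, canC, canD, cap below 0.02 m/s and horizontal distance between cap and pot below 0.012 m and angle between cap's own z axis and vertical below 0.12 rad and z of cap in the frame of pot between 0.04 and 0.072 m); the robot touches nothing.
It fails at once if a bystander on the bench (bracket, scraper, screwdriver, wrench, oil bottle or hub) is moved more than 40 mm (distance of any of bracket, scraper, driver, wrench, oil, gear from where it was at the start of the episode above 0.04 m).
Of canA, canB, canC, canD only 2 to 4 are there at a start; the rules pass over those that are not, and their reading is None.
At some moment in a run one of canA, canB, canC, canD may be knocked a few centimetres aside while the robot is not near it.
It also fails if it takes over 210 s, if anything falls off the work surface, if the arm or the gripper's body presses on something with over 40 N, if the wrist force passes 120 N, or if a joint passes its speed limit or range.

## Robot

A 6-joint arm with a two-finger parallel gripper is mounted at the origin on the work surface. World frame = base frame: x ahead of the robot, y to its left, z up, the work surface at z = 0. Lengths are in m, angles in degrees, forces in N, time in s.
With the tool pointing down it reaches from about 0.25 to 0.775 m from the base axis. Payload 8.9 kg.
Tool frame: the origin (TCP) lies on the centre line of the jaws, within the pads' length; the fingertips stand 11 mm ahead of it and the grasp point (between the pads) lies 8 mm behind it (robot.tip_extent is the distance from the TCP to the fingertips, in m); x points along the fingers, y is the direction in which the jaws open and shut, and the axes are right-handed (so a half turn about x gives the same grasp; the last joint's range is limited). The gripper opens to 85 mm and grips with 20 to 120 N. Pads are 22 mm wide; open, the fingers measure 114 mm over their backs; the gripper's body (76 mm by 85 mm) begins 54 mm behind the grasp point. The pads swing forward as they close: fully open they stand 13 mm farther back than shut.
Start: joints at [68.566, 16.656, -8.789, 64.555, 0, 82.019], TCP at [0.122, 0.511, 0.218] pointing down, gripper open.
Joint ranges: [-144.48, 144.48], [-52.06, 99.96], [-74.48, 78.29], [-112.23, 115.85], [-86.99, 84.42], [-180, 180]. Speed limits (degrees/s): [127.2, 127.2, 159.86, 180, 180, 180].

## Interface

Orientations are given as a 3x3 rotation matrix whose columns are the frame's x, y, z axes.
In Python, from station import robot gives the robot as it stands.
- The arm moves only by the tool send_rows, never from a script. Its argument "deltas" is a list of rows, each an object of numbers: "x", "y", "z": the shift along the world's x, y, z in m; "twist": the turn about the world's z in rad. A call has 1 to 20 rows; each row shifts and turns the commanded pose from where the row before left it; what a row does not reach is not made up. A row lasts 1/10 s, in which the tool goes at most 50 mm and 8.59 degrees, less where a joint would pass 70% of its speed; a pose out of reach is approached as far as the arm can. A call with a gripper value outside its range is refused whole. "fingers" is the closure, from 0 (fully open) to 1 (shut), set as the call begins (left out, the last holds). The fingers move at their own pace and stop on an object; "squeeze" is the grip in N (left out, the last holds). Time passes only in rows, so rows that do not move let the fingers close. It gives the time, the measured TCP pose, the force and the opening at its end, in the units of the state.
- robot.get_obs(): the state, without advancing time (a new reading comes with each control period).
- robot.camera(name): name is "scene" or "side" or "wrist"; returns a dict with "img" (420x560x3 uint8, blue, green, red), "vfov" (degrees; the focal length in pixels is half the picture's height over the tangent of half this angle, whatever the lens; pixels are square), "cx", "cy" (the principal point, pixels), "k1" (the pictures are not rectified: a ray, as slopes to the right and down, at radius r is drawn at 1 + k1 r^2 times it, then the intrinsics apply), "R" (3x3) and "t" (3): a world point X has camera coordinates R X + t; the wrist camera has in their place "mount" (4x4, takes a point from camera to tool coordinates, whose origin is the TCP and whose axes are the tool frame's). Camera axes: x right, y down, z forward; pixel columns grow to the right and rows downward; lengths in m; the calibration is good to about 2 mm. A picture is of the moment at which its call begins: read the wrist's pose just before it. There is no depth.
- robot.close_job(): hands the job in, once; it reports no verdict.
The state is a dict: "time": time; "q": joint angles; "qvel": joint speeds; "joint_torque": joint torques, N m; "eef_pos": TCP position; "tcp_rot": TCP orientation; "contact_force": force on the tool from outside, world axes, zero at the start; "torque": the same for the moment, N m; "finger_gap": finger opening in m.
Only numpy, scipy, OpenCV 4.12 (cv2) and the standard library are available. Lean on these libraries where they do the work, as an engineer would, in place of code of your own. Each camera call takes 0.05 s, during which the arm holds its last target.

## Working session

There is one attempt and no reset: what is moved stays moved. The work goes in short steps, Python scripts to look and compute and a tool call to move; the robot and the scene stay as the last step left them, time stands still between calls to the robot, and variables do not carry over. Pictures are saved under pics/ and viewed, and the job is handed in when it is done.

Besides the shell and the picture viewer there is one more tool, called as name([rows], argument=value, ...), one row to a line, values as JSON. send_rows: Moves the arm, as the interface text tells. Its arguments: {"type":"object","properties":{"deltas":{"type":"array"},"fingers":{"type":"number"},"squeeze":{"type":"number"}},"required":["deltas"]}

```bash
mkdir -p pics; ls; cat > h.py <<'E'
import numpy as np, cv2
from station import robot
def cam(n,save=None):
    o=robot.get_obs(); c=robot.camera(n)
    if n=='wrist':
        M=np.array(c['mount']); T=np.eye(4); T[:3,:3]=np.array(o['tcp_rot']); T[:3,3]=o['eef_pos']
        W=T@M; c['R']=W[:3,:3].T; c['t']=-W[:3,:3].T@W[:3,3]
    c['R']=np.array(c['R']);c['t']=np.array(c['t'])
    if save: cv2.imwrite('pics/'+save,c['img'])
    return c
def K(c):
    f=210/np.tan(np.radians(c['vfov'])/2); return f
def proj(c,X):
    X=np.atleast_2d(X); p=X@c['R'].T+c['t']; s=p[:,:2]/p[:,2:]; r2=(s**2).sum(1,keepdims=True)
    return s*(1+c['k1']*r2)*K(c)+[c['cx'],c['cy']]
def unproj(c,uv,z):
    d=(np.array(uv,float)-[c['cx'],c['cy']])/K(c); s=d.copy()
    for _ in range(50): s=d/(1+c['k1']*(s@s))
    ray=c['R'].T@np.array([s[0],s[1],1]); o=-c['R'].T@c['t']
    return o+ray*(z-o[2])/ray[2]
E
python3 - <<'E'
from h import *
o=robot.get_obs()
for k,v in o.items(): print(k,np.round(v,4).tolist())
for n in ['scene','side','wrist']:
    c=cam(n,n+'0.png'); print(n,c['vfov'],c['cx'],c['cy'],c['k1'],(-c['R'].T@c['t']).round(3),c['R'].round(2).tolist())
    if n=='wrist': print(np.array(c['mount']).round(3))
E
```

```text
pics
time 0.0
q [68.5671, 16.6879, -8.8297, 64.5555, 0.0015, 82.0204]
qvel [-0.0631, 0.046, -0.0398, 0.0054, 0.0556, 0.0459]
joint_torque [0.0003, -53.7144, 33.1372, 0.016, -0.0001, 0.0]
eef_pos [0.122, 0.5102, 0.2176]
tcp_rot [[-0.0005, 0.2327, 0.9726], [-0.0012, 0.9726, -0.2327], [-1.0, -0.0013, -0.0002]]
contact_force [-0.2298, -0.2418, -0.4927]
torque [-0.0157, -0.0033, -0.0096]
finger_gap 0.0854
scene 42.014039573581 281.03130330814923 210.63515995024514 -0.18884411054977568 [0.932 0.69  1.072] [[-0.87, 0.49, 0.02], [0.37, 0.7, -0.61], [-0.31, -0.53, -0.79]]
side 45.90330481837499 282.4386930278489 210.49105165048846 -0.04996220173527482 [ 0.263 -0.541  0.804] [[0.91, -0.41, -0.0], [-0.3, -0.66, -0.68], [0.28, 0.62, -0.73]]
wrist 67.07286775423427 280.3178731118654 210.8345219884264 -0.03010027469409229 [0.053 0.526 0.373] [[0.23, 0.97, -0.0], [0.93, -0.22, 0.28], [0.27, -0.06, -0.96]]
[[-0.001 -0.278  0.961 -0.156]
 [ 1.     0.     0.001 -0.001]
 [-0.     0.961  0.278 -0.071]
 [ 0.     0.     0.     1.   ]]
```

View pics/scene0.png

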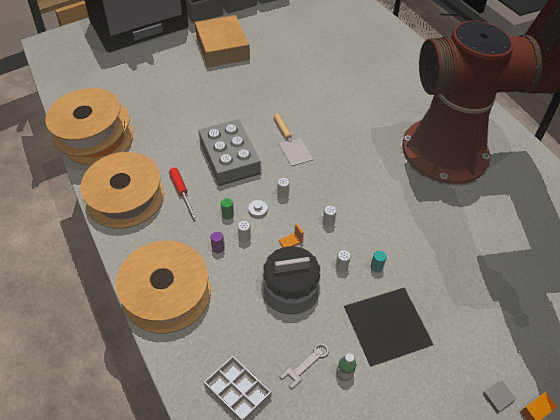

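View pics/side0.png

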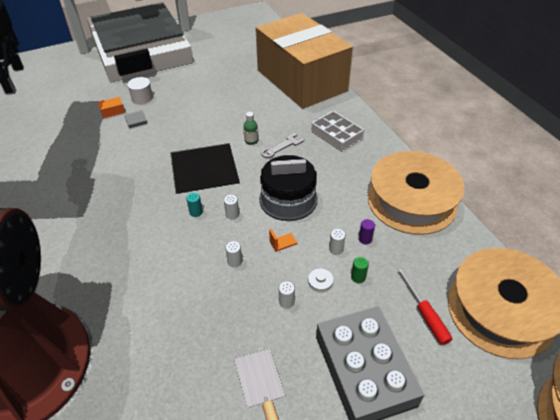

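View pics/wrist0.png

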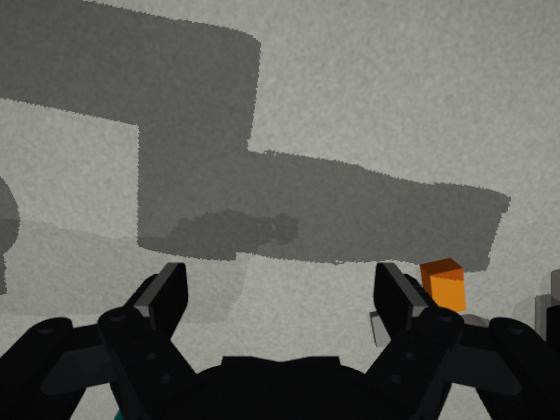

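The scene view shows four aluminium cartridges at about (283,188), (330,216), (244,231) and (343,260). The look-alikes are green (227,208), purple (217,242) and turquoise (379,261). The tray is at (230,150), the pot at (291,275) and the mat at (388,325). I'll enlarge this to confirm and take measurements.

```bash
python3 - <<'E'
from h import *
a=cv2.imread('pics/scene0.png'); b=cv2.imread('pics/side0.png')
cv2.imwrite('pics/s1.png',cv2.resize(a[110:320,190:400],None,fx=2.85,fy=2.85,interpolation=cv2.INTER_CUBIC))
cv2.imwrite('pics/s2.png',cv2.resize(b[130:410,160:430],None,fx=2.1,fy=2.1,interpolation=cv2.INTER_CUBIC))
E
```

```text
(no output)
```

View pics/s1.png

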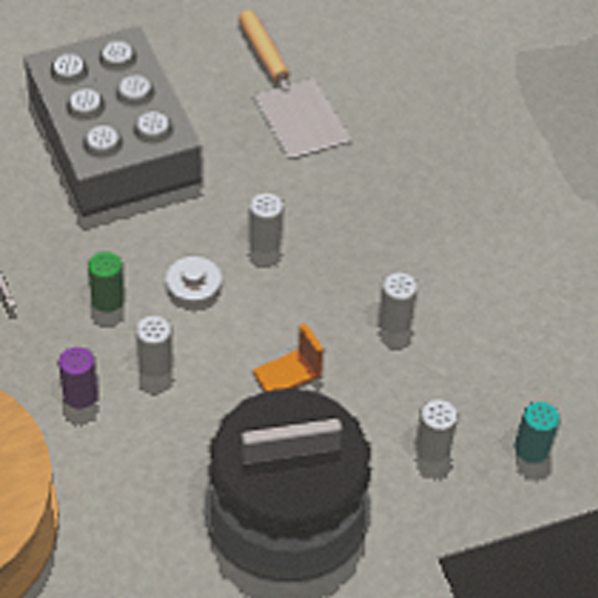

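View pics/s2.png

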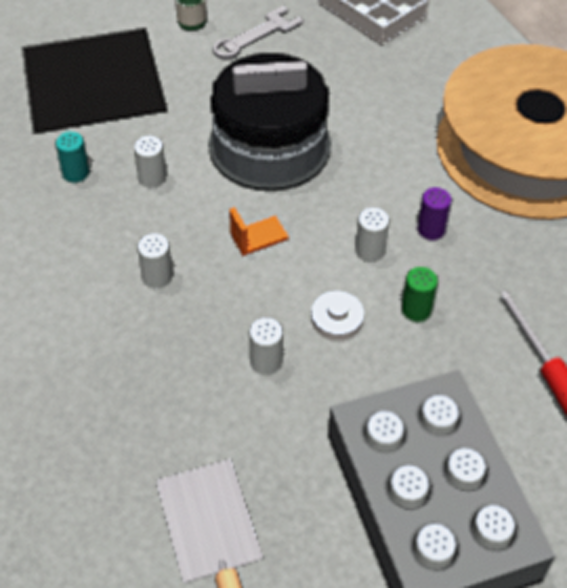

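```bash
python3 - <<'E'
from h import *
a=cam('scene');b=cam('side')
A=lambda p:unproj(a,np.array(p)/2.85+[190,110]-.3,A.z)[:2]
B=lambda p:unproj(b,np.array(p)/2.1+[160,130]-.3,B.z)[:2]
def go(n,la,lb,z):
    A.z=B.z=z
    print(n); 
    for p,q in zip(la,lb): print(A(p).round(4),B(q).round(4))
go('cans',[(266,205),(400,286),(154,329),(438,414)],[(266,331),(154,246),(373,219),(150,147)],.05)
go('lookalikes g,p,t',[(106,262),(78,358),(541,413)],[(421,278),(436,197),(71,142)],.05)
go('tray',[(69,65),(117,52),(86,100),(135,87),(102,138),(153,123)],[(495,525),(435,545),(467,467),(409,485),(440,413),(386,429)],.058)
go('bar',[(243,435),(340,422)],[(306,65),(234,68)],.114)
go('traycorners',[(25,57),(139,28),(199,150),(79,184)],[(553,560),(460,372),(330,410),(330,410)],.05)
go('gear',[(194,278)],[(338,311)],.022)
go('bracket corners',[(254,374),(280,391),(325,372)],[(290,235)]*3,0.003)
go('mat',[(441,558)],[(165,111)],0.002)
c=a
for p in [(345,302),(404,288),(432,345),(372,363)]: print('mat',unproj(c,p,.002).round(3))
for p in [(347,358),(347,375)]: print('oil',unproj(c,p,.085).round(3),unproj(c,p,.0).round(3))
for p in [(283,378),(327,349)]: print('wrench',unproj(c,p,.003).round(3))
for p in [(276,116),(311,158),(293,165)]: print('scr',unproj(c,p,.003).round(3))
for p in [(172,170),(195,220)]: print('drv',unproj(c,p,.01).round(3))
E
```

```text
cans
[ 0.4799 -0.0727] [ 0.4797 -0.0737]
[0.4249 0.058 ] [0.4246 0.0557]
[6.254e-01 5.000e-04] [ 6.255e-01 -3.000e-04]
[0.4665 0.1805] [0.4663 0.1784]
lookalikes g,p,t
[ 0.6295 -0.0811] [ 0.6312 -0.0801]
[ 0.6922 -0.0025] [ 0.6945 -0.0013]
[0.394  0.2192] [0.3953 0.2189]
tray
[ 0.5608 -0.3044] [ 0.5601 -0.3088]
[ 0.5139 -0.2988] [ 0.5113 -0.3032]
[ 0.5662 -0.2551] [ 0.5663 -0.2595]
[ 0.5195 -0.2489] [ 0.5178 -0.2536]
[ 0.5738 -0.2051] [ 0.5718 -0.2097]
[ 0.5254 -0.2   ] [ 0.5252 -0.204 ]
bar
[0.6307 0.1597] [0.6316 0.1601]
[0.5629 0.1837] [0.5641 0.1861]
traycorners
[ 0.59   -0.3421] [ 0.5873 -0.3476]
[ 0.4775 -0.3267] [ 0.6107 -0.1796]
[ 0.501  -0.1577] [ 0.4948 -0.166 ]
[ 0.6125 -0.1716] [ 0.4948 -0.166 ]
gear
[ 0.5624 -0.0506] [ 0.5567 -0.0639]
bracket corners
[0.5589 0.05  ] [0.5629 0.0496]
[0.5482 0.0751] [0.5629 0.0496]
[0.5057 0.0764] [0.5629 0.0496]
mat
[0.5152 0.27  ] [0.5141 0.27  ]
mat [0.509 0.263 0.002]
mat [0.372 0.299 0.002]
mat [0.402 0.444 0.002]
mat [0.538 0.413 0.002]
oil [0.605 0.401 0.085] [0.577 0.377 0.   ]
oil [0.624 0.431 0.085] [0.597 0.408 0.   ]
wrench [0.716 0.351 0.003]
wrench [0.604 0.34  0.003]
scr [ 0.355 -0.336  0.003]
scr [ 0.352 -0.146  0.003]
scr [ 0.407 -0.146  0.003]
drv [ 0.699 -0.276  0.01 ]
drv [ 0.711 -0.096  0.01 ]
```

Four aluminium cartridges are confirmed, and the tray, pot and mat are measured in both views to within about 4 mm. Next I'll move above the pot.

send_rows([
  {"x":0.0297,"y":-0.021,"z":0.003,"twist":-0.0075},
  {"x":0.0297,"y":-0.021,"z":0.003,"twist":-0.0075},
  {"x":0.0297,"y":-0.021,"z":0.003,"twist":-0.0075},
  {"x":0.0297,"y":-0.021,"z":0.003,"twist":-0.0075},
  {"x":0.0297,"y":-0.021,"z":0.003,"twist":-0.0075},
  {"x":0.0297,"y":-0.021,"z":0.003,"twist":-0.0075},
  {"x":0.0297,"y":-0.021,"z":0.003,"twist":-0.0075},
  {"x":0.0297,"y":-0.021,"z":0.003,"twist":-0.0075},
  {"x":0.0297,"y":-0.021,"z":0.003,"twist":-0.0075},
  {"x":0.0297,"y":-0.021,"z":0.003,"twist":-0.0075},
  {"x":0.0297,"y":-0.021,"z":0.003,"twist":-0.0075},
  {"x":0.0297,"y":-0.021,"z":0.003,"twist":-0.0075},
  {"x":0.0297,"y":-0.021,"z":0.003,"twist":-0.0075},
  {"x":0.0297,"y":-0.021,"z":0.003,"twist":-0.0075},
  {"x":0.0297,"y":-0.021,"z":0.003,"twist":-0.0075},
  {"x":0.0297,"y":-0.021,"z":0.003,"twist":-0.0075},
  {},
  {},
])

```text
$.deltas[16]: bad value
```

```bash
python3 - <<'E'
from h import *
o=robot.get_obs(); print(o['eef_pos'],o['q'],np.degrees(np.arctan2(o['tcp_rot'][1][1],o['tcp_rot'][0][1])),robot.tip_extent)
c=cam('wrist','w1.png')
import pickle; pickle.dump(c,open('w1.pkl','wb'))
E
```

```text
[0.1220826  0.51042585 0.21784289] [ 6.85647770e+01  1.66720419e+01 -8.80690057e+00  6.45525198e+01
 -6.19692540e-04  8.20216917e+01] 76.54308648136521 0.011
```

View pics/w1.png

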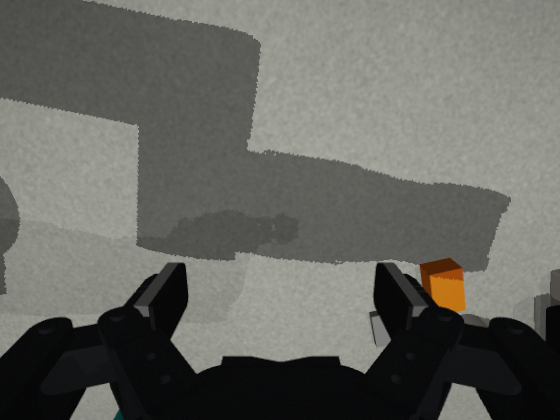

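The call was refused because empty rows aren't allowed. I'll resend it with z:0 rows.

send_rows([
  {"x":0.0297,"y":-0.021,"z":0.003,"twist":-0.0075},
  {"x":0.0297,"y":-0.021,"z":0.003,"twist":-0.0075},
  {"x":0.0297,"y":-0.021,"z":0.003,"twist":-0.0075},
  {"x":0.0297,"y":-0.021,"z":0.003,"twist":-0.0075},
  {"x":0.0297,"y":-0.021,"z":0.003,"twist":-0.0075},
  {"x":0.0297,"y":-0.021,"z":0.003,"twist":-0.0075},
  {"x":0.0297,"y":-0.021,"z":0.003,"twist":-0.0075},
  {"x":0.0297,"y":-0.021,"z":0.003,"twist":-0.0075},
  {"x":0.0297,"y":-0.021,"z":0.003,"twist":-0.0075},
  {"x":0.0297,"y":-0.021,"z":0.003,"twist":-0.0075},
  {"x":0.0297,"y":-0.021,"z":0.003,"twist":-0.0075},
  {"x":0.0297,"y":-0.021,"z":0.003,"twist":-0.0075},
  {"x":0.0297,"y":-0.021,"z":0.003,"twist":-0.0075},
  {"x":0.0297,"y":-0.021,"z":0.003,"twist":-0.0075},
  {"x":0.0297,"y":-0.021,"z":0.003,"twist":-0.0075},
  {"x":0.0297,"y":-0.021,"z":0.003,"twist":-0.0075},
  {"z":0},
  {"z":0},
])

```text
$.deltas[16]: bad value
```

```bash
python3 - <<'E'
from h import *
o=robot.get_obs(); print(o['eef_pos'],o['q'].round(1),np.degrees(np.arctan2(o['tcp_rot'][1][1],o['tcp_rot'][0][1])),robot.tip_extent)
c=cam('wrist','w2.png')
import pickle; pickle.dump(c,open('w2.pkl','wb'))
E
```

```text
[0.12208445 0.51044892 0.21789969] [68.6 16.7 -8.8 64.6 -0.  82. ] 76.54667735321011 0.011
```

View pics/w2.png

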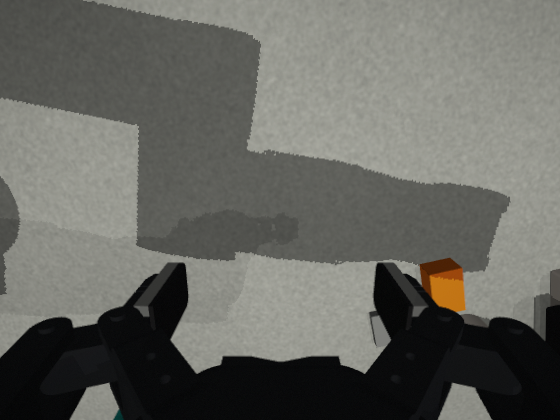

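send_rows([
  {"x":0.0297,"y":-0.021,"z":0.003,"twist":-0.0075},
  {"x":0.0297,"y":-0.021,"z":0.003,"twist":-0.0075},
  {"x":0.0297,"y":-0.021,"z":0.003,"twist":-0.0075},
  {"x":0.0297,"y":-0.021,"z":0.003,"twist":-0.0075},
  {"x":0.0297,"y":-0.021,"z":0.003,"twist":-0.0075},
  {"x":0.0297,"y":-0.021,"z":0.003,"twist":-0.0075},
  {"x":0.0297,"y":-0.021,"z":0.003,"twist":-0.0075},
  {"x":0.0297,"y":-0.021,"z":0.003,"twist":-0.0075},
  {"x":0.0297,"y":-0.021,"z":0.003,"twist":-0.0075},
  {"x":0.0297,"y":-0.021,"z":0.003,"twist":-0.0075},
  {"x":0.0297,"y":-0.021,"z":0.003,"twist":-0.0075},
  {"x":0.0297,"y":-0.021,"z":0.003,"twist":-0.0075},
  {"x":0.0297,"y":-0.021,"z":0.003,"twist":-0.0075},
  {"x":0.0297,"y":-0.021,"z":0.003,"twist":-0.0075},
  {"x":0.0297,"y":-0.021,"z":0.003,"twist":-0.0075},
  {"x":0.0297,"y":-0.021,"z":0.003,"twist":-0.0075},
  {"x":0,"y":0,"z":0,"twist":0},
  {"x":0,"y":0,"z":0,"twist":0},
])

```text
time: 2.15
eef_pos: [0.5975, 0.1741, 0.2655]
tcp_rot: [[-0.001, 0.349, 0.937], [0.0, 0.937, -0.349], [-1.0, -0.0, -0.001]]
contact_force: [-1.0, -0.2, -0.6]
finger_gap: 0.0855
```

```bash
cat > w.py <<'E'
from h import *
import sys,pickle
o=robot.get_obs(); print(o['time'],o['eef_pos'].round(4),o['q'].round(1),np.degrees(np.arctan2(o['tcp_rot'][1][1],o['tcp_rot'][0][1])).round(2),o['finger_gap'],o['contact_force'].round(1))
c=cam(sys.argv[1],sys.argv[2]+'.png'); pickle.dump(c,open(sys.argv[2]+'.pkl','wb'))
E
python3 w.py wrist w3
```

```text
2.15 [0.5975 0.1741 0.2655] [ 9.5 26.8 13.4 76.7  0.  29.9] 69.6 0.08546878682306532 [-1.  -0.2 -0.6]
```

View pics/w3.png

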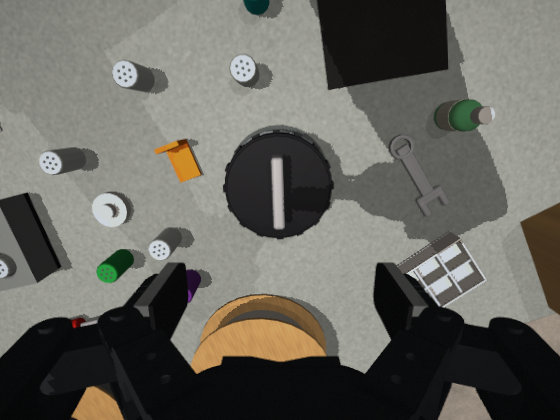

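The wrist view shows the cap at about (278,185), with the grip bar running from (277,158) to (279,228), nearly perpendicular to the jaws. All four aluminium cartridges, the mat and the other items are visible.

```bash
python3 - <<'E'
from h import *
import pickle
c=pickle.load(open('w3.pkl','rb'))
g=c['img'].astype(int).min(2)
sub=(g[140:245,262:295]>110).astype(np.uint8)
ys,xs=np.nonzero(sub); r=cv2.minAreaRect(np.c_[xs+262,ys+140].astype(np.float32)); print(r)
b=cv2.boxPoints(r)
P=[unproj(c,p,.114) for p in b]; print(np.round(P,4))
print(np.mean(P,0).round(4))
for i in range(2):
    d=P[i+1]-P[i]; print(np.linalg.norm(d),np.degrees(np.arctan2(d[1],d[0])))
# cap circle top at z=.083: edge dark
for p in [(224,185),(332,185),(278,238),(278,132)]: print(unproj(c,p,.08).round(4))
for p in [(126,74),(243,69),(51,162),(160,250)]: print('can',unproj(c,p,.05).round(4))
for p in [(320,0),(448,68),(329,88)]: print('mat',unproj(c,p,.002).round(4))
for p in [(157,150),(190,142),(200,174),(181,181)]: print('brk',unproj(c,p,.003).round(4))
E
```

```text
((278.0, 201.0), (86.0, 32.0), 90.0)
[[0.5584 0.1692 0.114 ]
 [0.5692 0.1981 0.114 ]
 [0.6529 0.1682 0.114 ]
 [0.6413 0.1369 0.114 ]]
[0.6054 0.1681 0.114 ]
0.03084287147743635 69.60783899138409
0.08893307229561241 -19.703676489457468
[0.5743 0.1163 0.08  ]
[0.6155 0.2273 0.08  ]
[0.653  0.1501 0.08  ]
[0.542  0.1916 0.08  ]
can [0.4261 0.0567 0.05  ]
can [0.4671 0.1788 0.05  ]
can [ 0.4802 -0.0731  0.05  ]
can [ 6.268e-01 -4.000e-04  5.000e-02]
mat [0.4201 0.289  0.002 ]
mat [0.5445 0.4143 0.002 ]
mat [0.5165 0.2684 0.002 ]
brk [0.5103 0.0338 0.003 ]
brk [0.5163 0.0788 0.003 ]
brk [0.5591 0.0737 0.003 ]
brk [0.5588 0.0459 0.003 ]
```

```bash
python3 - <<'E'
from h import *
import pickle
c=pickle.load(open('w3.pkl','rb'))
g=c['img'].astype(int).min(2)
m=np.zeros(g.shape,np.uint8); m[148:238,266:292]=(g[148:238,266:292]>130)
n,l,s,_=cv2.connectedComponentsWithStats(m); k=1+s[1:,4].argmax(); print(s[k])
ys,xs=np.nonzero(l==k); P=np.array([unproj(c,p,.114)[:2] for p in zip(xs,ys)])
r=cv2.minAreaRect((P*1000).astype(np.float32)); print(r)
E
```

```text
[272 158  12  71 686]
((596.9594116210938, 170.56317138671875), (9.723787307739258, 71.48294067382812), 71.3734130859375)
```

send_rows([
  {"x":0,"y":-0.0005,"z":-0.016,"twist":0.003},
  {"x":0,"y":-0.0005,"z":-0.016,"twist":0.003},
  {"x":0,"y":-0.0005,"z":-0.016,"twist":0.003},
  {"x":0,"y":-0.0005,"z":-0.016,"twist":0.003},
  {"x":0,"y":-0.0005,"z":-0.016,"twist":0.003},
  {"x":0,"y":-0.0005,"z":-0.016,"twist":0.003},
  {"x":0,"y":-0.0005,"z":-0.016,"twist":0.003},
  {"x":0,"y":0,"z":-0.016,"twist":0.003},
  {"x":0,"y":0,"z":-0.016,"twist":0.003},
  {"x":0,"y":0,"z":-0.015,"twist":0.003},
  {"x":0,"y":0,"z":-0.006,"twist":0},
  {"x":0,"y":0,"z":0,"twist":0},
  {"x":0,"y":0,"z":0,"twist":0},
])

```text
time: 3.5
eef_pos: [0.5973, 0.1716, 0.1019]
tcp_rot: [[0.001, 0.319, 0.948], [0.0, 0.948, -0.319], [-1.0, 0.0, 0.001]]
contact_force: [0.3, -0.3, 0.0]
finger_gap: 0.0854
```

send_rows([
  {"x":0,"y":0,"z":0,"twist":0},
  {"x":0,"y":0,"z":0,"twist":0},
  {"x":0,"y":0,"z":0,"twist":0},
  {"x":0,"y":0,"z":0,"twist":0},
  {"x":0,"y":0,"z":0,"twist":0},
  {"x":0,"y":0,"z":0,"twist":0},
  {"x":0,"y":0,"z":0,"twist":0},
  {"x":0,"y":0,"z":0,"twist":0},
  {"x":0,"y":0,"z":0,"twist":0},
  {"x":0,"y":0,"z":0,"twist":0},
], fingers=1, squeeze=60)

```text
time: 4.5
eef_pos: [0.5973, 0.1711, 0.1011]
tcp_rot: [[-0.0, 0.319, 0.948], [-0.0, 0.948, -0.319], [-1.0, -0.0, -0.0]]
contact_force: [-0.3, -0.6, -1.0]
finger_gap: -0.0002
```

```bash
python3 w.py wrist w4; python3 -c "
from h import *
print(robot.get_obs()['torque'])"
```

```text
4.5 [0.5973 0.1711 0.1011] [ 9.2 31.7 -3.6 54.7 -0.  27.9] 71.39 -0.00016689615621321184 [-0.3 -0.6 -1. ]
[0.00440912 0.03361497 0.00939757]
```

View pics/w4.png

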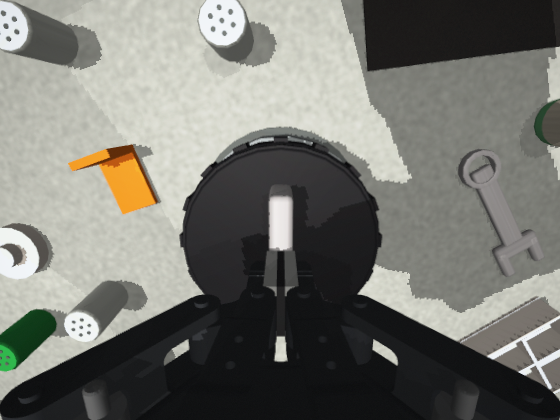

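```bash
python3 - <<'E'
from h import *
import pickle
c=pickle.load(open('w4.pkl','rb'))
C=np.array([.597,.1706]); th=np.radians(-18.6); d=np.array([np.cos(th),np.sin(th)])
for z in (.083,.1,.114):
    for s in (-.037,0,.037): print(z,s,proj(c,[*(C+s*d),z]).round(0))
o=robot.get_obs(); print('tip',proj(c,o['eef_pos']-[0,0,.011]),'tcp',proj(c,o['eef_pos']))
i=c['img'][160:380,170:390]
cv2.imwrite('pics/w4c.png',cv2.resize(i,None,fx=2.7,fy=2.7,interpolation=cv2.INTER_CUBIC))
E
python3 w.py side s3; python3 w.py scene c3; python3 - <<'E'
import cv2,numpy as np
a=cv2.imread('pics/s3.png')[60:230,190:390];b=cv2.imread('pics/c3.png')[180:350,190:390]
cv2.imwrite('pics/cc3.png',cv2.resize(np.hstack([a,b]),None,fx=2,fy=2,interpolation=cv2.INTER_CUBIC))
E
```

```text
0.083 -0.037 [[280. 182.]]
0.083 0 [[280. 244.]]
0.083 0.037 [[280. 299.]]
0.1 -0.037 [[280. 188.]]
0.1 0 [[280. 256.]]
0.1 0.037 [[280. 315.]]
0.114 -0.037 [[280. 195.]]
0.114 0 [[280. 267.]]
0.114 0.037 [[280. 331.]]
tip [[281.35463553 248.82942995]] tcp [[281.43585593 256.91234648]]
4.55 [0.5973 0.1711 0.1011] [ 9.2 31.7 -3.6 54.7 -0.  27.9] 71.39 0.00021877763153335027 [-0.3  0.4  0.2]
4.6 [0.5973 0.1711 0.1011] [ 9.2 31.7 -3.6 54.7 -0.  27.9] 71.39 5.521601360760518e-05 [-0.3 -0.2  0.3]
```

View pics/w4c.png

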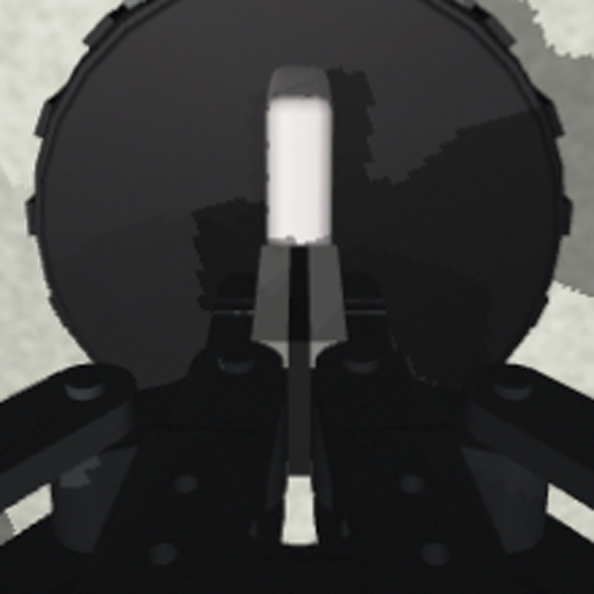

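View pics/cc3.png

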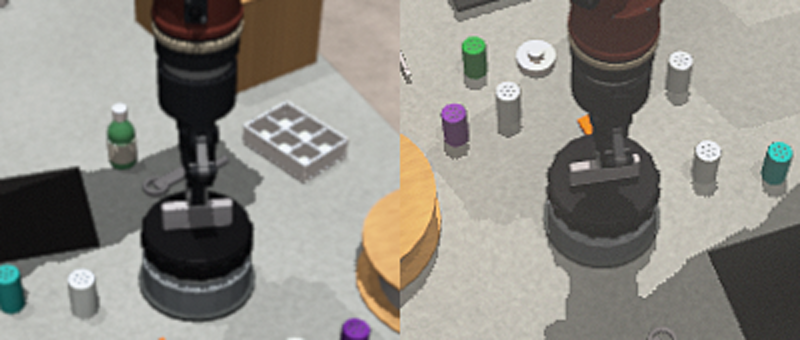

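```bash
python3 - <<'E'
from h import *
import pickle
for f,ys in (('w3',(-.0427,.0427)),('w4',(-.002,.002))):
    c=pickle.load(open(f+'.pkl','rb')); M=np.array(c['mount']); Mi=np.linalg.inv(M)
    c['R'],c['t']=Mi[:3,:3],Mi[:3,3]
    for x in (-.03,-.02,-.01,0,.011):
        print(f,x,*[proj(c,[x,y,zz]).round(0).tolist() for y in ys for zz in (-.011,.011)])
i=cv2.imread('pics/w3.png')[250:420,100:460]
cv2.imwrite('pics/w3c.png',cv2.resize(i,None,fx=2.2,fy=2.2))
E
```

```text
w3 -0.03 [[184.0, 262.0]] [[188.0, 306.0]] [[380.0, 262.0]] [[375.0, 306.0]]
w3 -0.02 [[190.0, 253.0]] [[194.0, 295.0]] [[373.0, 253.0]] [[370.0, 295.0]]
w3 -0.01 [[195.0, 245.0]] [[199.0, 284.0]] [[368.0, 245.0]] [[364.0, 284.0]]
w3 0 [[200.0, 238.0]] [[203.0, 275.0]] [[363.0, 238.0]] [[360.0, 275.0]]
w3 0.011 [[205.0, 230.0]] [[207.0, 266.0]] [[358.0, 230.0]] [[355.0, 266.0]]
w4 -0.03 [[277.0, 262.0]] [[277.0, 307.0]] [[286.0, 262.0]] [[286.0, 307.0]]
w4 -0.02 [[277.0, 253.0]] [[277.0, 295.0]] [[286.0, 253.0]] [[286.0, 295.0]]
w4 -0.01 [[277.0, 245.0]] [[278.0, 285.0]] [[286.0, 245.0]] [[285.0, 285.0]]
w4 0 [[278.0, 238.0]] [[278.0, 275.0]] [[285.0, 238.0]] [[285.0, 275.0]]
w4 0.011 [[278.0, 231.0]] [[278.0, 266.0]] [[285.0, 231.0]] [[285.0, 266.0]]
```

View pics/w3c.png

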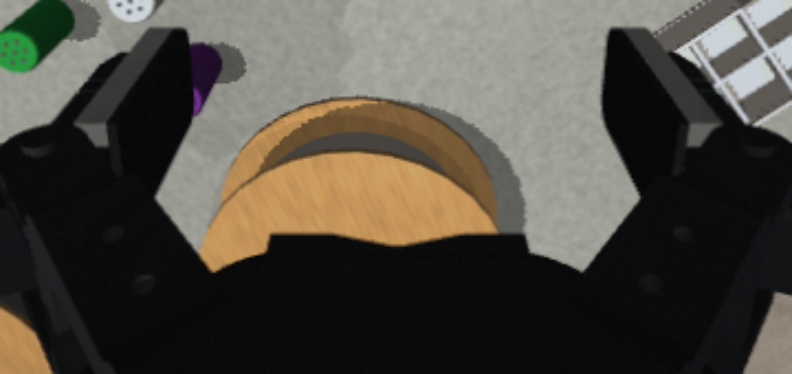

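The gripper shut to 0 above the bar. The wrist view places the shut tips about 18 mm behind the TCP, not 11 mm ahead of it, so the stated tip extent can't be trusted. I'll probe the tray first, because contact with the known tops also calibrates tip height.

send_rows([
  {"x":0,"y":0,"z":0.03,"twist":0},
  {"x":0,"y":0,"z":0.035,"twist":0},
  {"x":0,"y":0,"z":0.035,"twist":0},
  {"x":-0.004,"y":-0.03,"z":0,"twist":0},
  {"x":-0.004,"y":-0.03,"z":0,"twist":0},
  {"x":-0.004,"y":-0.03,"z":0,"twist":0},
  {"x":-0.004,"y":-0.03,"z":0,"twist":0},
  {"x":-0.004,"y":-0.03,"z":0,"twist":0},
  {"x":-0.004,"y":-0.03,"z":0,"twist":0},
  {"x":-0.004,"y":-0.03,"z":0,"twist":0},
  {"x":-0.004,"y":-0.03,"z":0,"twist":0},
  {"x":-0.004,"y":-0.03,"z":0,"twist":0},
  {"x":-0.004,"y":-0.03,"z":0,"twist":0},
  {"x":-0.004,"y":-0.03,"z":0,"twist":0},
  {"x":-0.004,"y":-0.03,"z":0,"twist":0},
  {"x":-0.004,"y":-0.03,"z":0,"twist":0},
  {"x":-0.002,"y":-0.036,"z":0,"twist":0},
  {"x":0,"y":0,"z":0,"twist":0},
  {"x":0,"y":0,"z":0,"twist":0},
])

```text
time: 6.55
eef_pos: [0.543, -0.2554, 0.2009]
tcp_rot: [[-0.0, 0.321, 0.947], [0.0, 0.947, -0.321], [-1.0, 0.0, -0.0]]
contact_force: [-0.8, 0.5, 0.2]
finger_gap: -0.0005
```

```bash
python3 w.py wrist w5
```

```text
6.55 [ 0.543  -0.2554  0.2009] [-32.2  25.4   1.6  66.2   0.  -13.5] 71.3 -0.0004600001769997468 [-0.8  0.5  0.2]
```

View pics/w5.png

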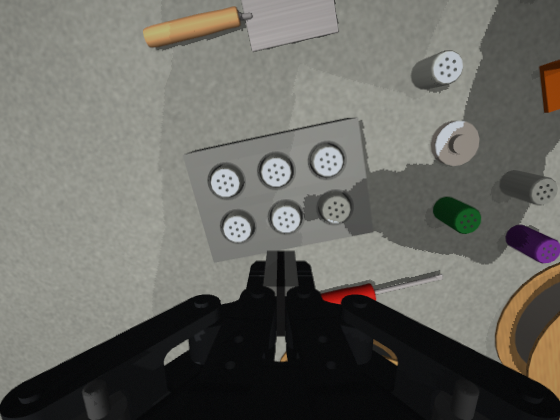

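```bash
python3 - <<'E'
from h import *
import pickle
c=pickle.load(open('w5.pkl','rb'))
px=[(226,182),(277,172),(328,160),(237,228),(286,219),(336,209)]
P=np.array([unproj(c,p,.058)[:2] for p in px]); print(P.round(4)); print(P.mean(0).round(4))
print('yaw', [np.degrees(np.arctan2(*(P[i+2]-P[i])[::1])) for i in (0,3)])
for p in [(187,154),(358,119),(372,233),(214,261)]: print(unproj(c,p,.05)[:2].round(4))
E
```

```text
[[ 0.5139 -0.3009]
 [ 0.5204 -0.2516]
 [ 0.525  -0.2025]
 [ 0.5608 -0.3075]
 [ 0.5675 -0.2582]
 [ 0.5735 -0.2085]]
[ 0.5435 -0.2549]
yaw [np.float64(6.470655776663979), np.float64(7.318604216710102)]
[ 0.4774 -0.3283]
[ 0.4987 -0.1643]
[ 0.6128 -0.1797]
[ 0.5897 -0.3457]
```

send_rows([
  {"x":-0.0043,"y":0.0132,"z":-0.02,"twist":0},
  {"x":-0.0043,"y":0.0132,"z":-0.02,"twist":0},
  {"x":-0.0043,"y":0.0132,"z":-0.02,"twist":0},
  {"x":-0.0043,"y":0.0132,"z":-0.02,"twist":0},
  {"x":0,"y":0,"z":-0.02,"twist":0},
  {"x":0,"y":0,"z":-0.02,"twist":0},
  {"x":0,"y":0,"z":-0.006,"twist":0},
  {"x":0,"y":0,"z":0,"twist":0},
  {"x":0,"y":0,"z":0,"twist":0},
])

```text
time: 7.5
eef_pos: [0.5267, -0.2019, 0.076]
tcp_rot: [[0.001, 0.319, 0.948], [-0.0, 0.948, -0.319], [-1.0, -0.0, 0.001]]
contact_force: [0.3, -0.2, -0.3]
finger_gap: -0.0
```

send_rows([
  {"x":0,"y":0,"z":-0.002,"twist":0},
  {"x":0,"y":0,"z":-0.002,"twist":0},
  {"x":0,"y":0,"z":-0.002,"twist":0},
  {"x":0,"y":0,"z":0,"twist":0},
])

```text
time: 7.9
eef_pos: [0.526, -0.2021, 0.0689]
tcp_rot: [[-0.0, 0.319, 0.948], [0.0, 0.948, -0.319], [-1.0, 0.0, -0.0]]
contact_force: [-0.4, 0.4, 0.1]
finger_gap: -0.0
```

send_rows([
  {"x":0,"y":0,"z":-0.002,"twist":0},
  {"x":0,"y":0,"z":-0.002,"twist":0},
  {"x":0,"y":0,"z":-0.002,"twist":0},
  {"x":0,"y":0,"z":0,"twist":0},
])

```text
time: 8.3
eef_pos: [0.5259, -0.202, 0.0628]
tcp_rot: [[-0.0, 0.319, 0.948], [0.0, 0.948, -0.319], [-1.0, 0.0, -0.001]]
contact_force: [-0.2, 0.1, 0.2]
finger_gap: -0.0002
```

send_rows([
  {"x":0,"y":0,"z":-0.002,"twist":0},
  {"x":0,"y":0,"z":-0.002,"twist":0},
  {"x":0,"y":0,"z":-0.002,"twist":0},
  {"x":0,"y":0,"z":-0.002,"twist":0},
  {"x":0,"y":0,"z":-0.002,"twist":0},
  {"x":0,"y":0,"z":-0.002,"twist":0},
  {"x":0,"y":0,"z":0,"twist":0},
])

```text
time: 9.0
eef_pos: [0.5259, -0.202, 0.0508]
tcp_rot: [[-0.0, 0.319, 0.948], [0.0, 0.948, -0.319], [-1.0, 0.0, -0.001]]
contact_force: [0.4, 0.2, 1.2]
finger_gap: 0.0
```

```bash
python3 w.py side s4; python3 - <<'E'
import cv2
cv2.imwrite('pics/s4c.png',cv2.resize(cv2.imread('pics/s4.png')[220:420,260:460],None,fx=3,fy=3,interpolation=cv2.INTER_CUBIC))
E
```

```text
9.0 [ 0.5259 -0.202   0.0508] [-28.4  29.1 -16.9  44.   -0.   -9.8] 71.39 1.0237063305621201e-05 [0.4 0.2 1.2]
```

View pics/s4c.png

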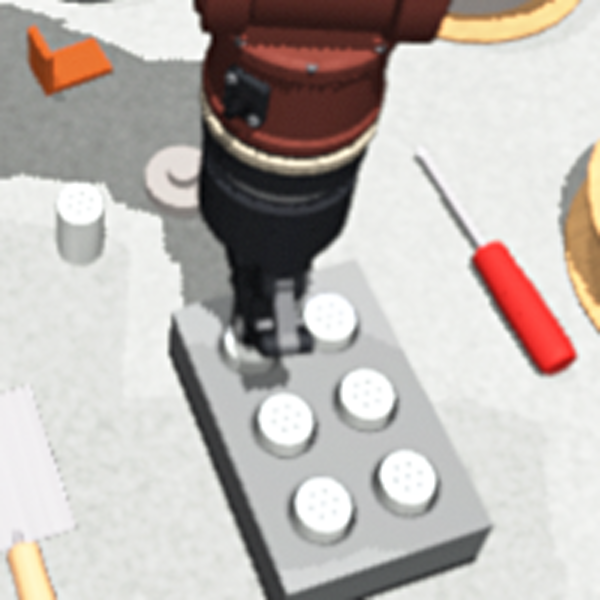

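send_rows([
  {"x":0,"y":0,"z":-0.002,"twist":0},
  {"x":0,"y":0,"z":-0.002,"twist":0},
  {"x":0,"y":0,"z":-0.002,"twist":0},
  {"x":0,"y":0,"z":0,"twist":0},
])

```text
time: 9.45
eef_pos: [0.5261, -0.2021, 0.045]
tcp_rot: [[-0.0, 0.319, 0.948], [0.0, 0.948, -0.319], [-1.0, 0.0, -0.0]]
contact_force: [0.5, 0.5, -0.1]
finger_gap: -0.0
```

send_rows([
  {"x":0,"y":0,"z":-0.0015,"twist":0},
  {"x":0,"y":0,"z":-0.0015,"twist":0},
  {"x":0,"y":0,"z":0,"twist":0},
])

```text
time: 9.75
eef_pos: [0.5262, -0.2021, 0.0447]
tcp_rot: [[0.001, 0.319, 0.948], [-0.001, 0.948, -0.319], [-1.0, -0.0, 0.001]]
contact_force: [-10.4, 5.0, 33.6]
finger_gap: 0.0001
```

send_rows([
  {"x":0,"y":0,"z":-0.0015,"twist":0},
  {"x":0,"y":0,"z":-0.0015,"twist":0},
  {"x":0,"y":0,"z":0,"twist":0},
])

```text
time: 10.05
eef_pos: [0.5263, -0.2022, 0.0446]
tcp_rot: [[0.002, 0.319, 0.948], [-0.002, 0.948, -0.319], [-1.0, -0.001, 0.003]]
contact_force: [-21.0, 11.0, 68.4]
finger_gap: 0.0
```

Rigid contact came at TCP z=0.0447, so this pocket (-,+) is locked. The shut tips therefore sit 13 mm above the TCP. I'll go on to the next pockets using only light presses.

send_rows([
  {"x":0,"y":0,"z":0.013,"twist":0},
  {"x":-0.006,"y":-0.0248,"z":0,"twist":0},
  {"x":0,"y":-0.0248,"z":0,"twist":0},
  {"x":0,"y":0,"z":-0.003,"twist":0},
  {"x":0,"y":0,"z":-0.003,"twist":0},
  {"x":0,"y":0,"z":-0.003,"twist":0},
  {"x":0,"y":0,"z":0,"twist":0},
  {"x":0,"y":0,"z":0,"twist":0},
])

```text
time: 10.85
eef_pos: [0.52, -0.2509, 0.0429]
tcp_rot: [[-0.001, 0.318, 0.948], [0.0, 0.948, -0.318], [-1.0, 0.0, -0.001]]
contact_force: [-0.6, -0.1, -0.4]
finger_gap: 0.0002
```

send_rows([
  {"x":0,"y":0,"z":0.009,"twist":0},
  {"x":-0.006,"y":-0.0248,"z":0,"twist":0},
  {"x":0,"y":-0.0248,"z":0,"twist":0},
  {"x":0,"y":0,"z":-0.003,"twist":0},
  {"x":0,"y":0,"z":-0.003,"twist":0},
  {"x":0,"y":0,"z":-0.003,"twist":0},
  {"x":0,"y":0,"z":0,"twist":0},
  {"x":0,"y":0,"z":0,"twist":0},
])

```text
time: 11.65
eef_pos: [0.5142, -0.3009, 0.0448]
tcp_rot: [[0.0, 0.318, 0.948], [-0.001, 0.948, -0.318], [-1.0, -0.001, 0.001]]
contact_force: [-5.7, 1.2, 18.0]
finger_gap: 0.0002
```

send_rows([
  {"x":0,"y":0,"z":0.009,"twist":0},
  {"x":0.0238,"y":-0.003,"z":0,"twist":0},
  {"x":0.0238,"y":-0.0028,"z":0,"twist":0},
  {"x":0,"y":0,"z":-0.003,"twist":0},
  {"x":0,"y":0,"z":-0.003,"twist":0},
  {"x":0,"y":0,"z":-0.003,"twist":0},
  {"x":0,"y":0,"z":0,"twist":0},
  {"x":0,"y":0,"z":0,"twist":0},
])

```text
time: 12.45
eef_pos: [0.5614, -0.3061, 0.0448]
tcp_rot: [[0.001, 0.319, 0.948], [0.001, 0.948, -0.319], [-1.0, 0.001, 0.001]]
contact_force: [-3.5, 5.6, 18.3]
finger_gap: 0.0
```

send_rows([
  {"x":0,"y":0,"z":0.009,"twist":0},
  {"x":0.006,"y":0.0248,"z":0,"twist":0},
  {"x":0,"y":0.0248,"z":0,"twist":0},
  {"x":0,"y":0,"z":-0.003,"twist":0},
  {"x":0,"y":0,"z":-0.003,"twist":0},
  {"x":0,"y":0,"z":-0.003,"twist":0},
  {"x":0,"y":0,"z":0,"twist":0},
  {"x":0,"y":0,"z":0,"twist":0},
])

```text
time: 13.25
eef_pos: [0.5674, -0.2577, 0.0448]
tcp_rot: [[0.001, 0.32, 0.948], [0.001, 0.948, -0.32], [-1.0, 0.001, 0.0]]
contact_force: [-7.0, 6.7, 21.8]
finger_gap: 0.0001
```

send_rows([
  {"x":0,"y":0,"z":0.009,"twist":0},
  {"x":0.006,"y":0.0248,"z":0,"twist":0},
  {"x":0,"y":0.0248,"z":0,"twist":0},
  {"x":0,"y":0,"z":-0.003,"twist":0},
  {"x":0,"y":0,"z":-0.003,"twist":0},
  {"x":0,"y":0,"z":-0.003,"twist":0},
  {"x":0,"y":0,"z":0,"twist":0},
  {"x":0,"y":0,"z":0,"twist":0},
])

```text
time: 14.05
eef_pos: [0.5738, -0.2088, 0.0448]
tcp_rot: [[0.001, 0.32, 0.947], [0.0, 0.947, -0.32], [-1.0, 0.0, 0.001]]
contact_force: [-6.8, 5.3, 21.9]
finger_gap: 0.0003
```

Pocket (-x, y=0) at about (0.520,-0.252) gave no force at all, while the other five were rigid at about 20 N, so it's the empty one. Next I'll move over the nearest cartridge at (0.480,-0.073) with the gripper open.

send_rows([
  {"x":0,"y":0,"z":0.03,"twist":0},
  {"x":0,"y":0,"z":0.04,"twist":0},
  {"x":0,"y":0,"z":0.04,"twist":0},
  {"x":-0.0187,"y":0.0272,"z":0,"twist":0},
  {"x":-0.0187,"y":0.0272,"z":0,"twist":0},
  {"x":-0.0187,"y":0.0272,"z":0,"twist":0},
  {"x":-0.0187,"y":0.0272,"z":0,"twist":0},
  {"x":-0.0187,"y":0.0272,"z":0,"twist":0},
  {"x":0,"y":0,"z":0,"twist":0},
  {"x":0,"y":0,"z":0,"twist":0},
  {"x":0,"y":0,"z":0,"twist":0},
], fingers=0)

```text
time: 15.15
eef_pos: [0.4812, -0.0732, 0.1532]
tcp_rot: [[0.001, 0.32, 0.947], [-0.001, 0.947, -0.32], [-1.0, -0.0, 0.001]]
contact_force: [0.4, -0.7, 0.1]
finger_gap: 0.0853
```

```bash
python3 w.py wrist w6
```

```text
15.15 [ 0.4812 -0.0732  0.1532] [-17.3  15.3 -21.   53.7  -0.    1.4] 71.33 0.08527551981743899 [ 0.4 -0.7  0.1]
```

View pics/w6.png

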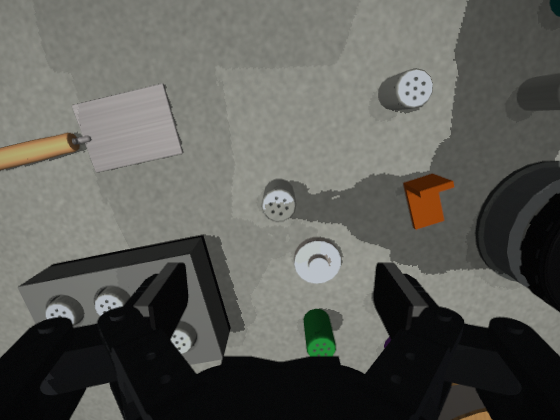

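The can top is at (279,204), plain aluminium with seven dots. The hub (318,261) is about 8 cm further out, so I'll check the numbers.

```bash
python3 - <<'E'
from h import *
import pickle
c=pickle.load(open('w6.pkl','rb'))
print(unproj(c,(279,204.5),.05), unproj(c,(318,261),.02),unproj(c,(414,90),.05))
E
```

```text
[ 0.47944451 -0.07436018  0.05      ] [ 0.55464188 -0.05894109  0.02      ] [0.42602294 0.05388944 0.05      ]
```

send_rows([
  {"x":-0.0015,"y":-0.0003,"z":-0.02,"twist":0},
  {"x":0,"y":0,"z":-0.02,"twist":0},
  {"x":0,"y":0,"z":-0.02,"twist":0},
  {"x":0,"y":0,"z":-0.02,"twist":0},
  {"x":0,"y":0,"z":-0.02,"twist":0},
  {"x":0,"y":0,"z":-0.02,"twist":0},
  {"x":0,"y":0,"z":-0.01,"twist":0},
  {"x":0,"y":0,"z":-0.006,"twist":0},
  {"x":0,"y":0,"z":0,"twist":0},
])

```text
time: 16.1
eef_pos: [0.4787, -0.0725, 0.0167]
tcp_rot: [[-0.001, 0.32, 0.948], [0.0, 0.948, -0.32], [-1.0, -0.0, -0.001]]
contact_force: [-0.3, -0.2, -0.0]
finger_gap: 0.0853
```

send_rows([
  {"x":0,"y":0,"z":0,"twist":0},
  {"x":0,"y":0,"z":0,"twist":0},
  {"x":0,"y":0,"z":0,"twist":0},
  {"x":0,"y":0,"z":0,"twist":0},
  {"x":0,"y":0,"z":0,"twist":0},
  {"x":0,"y":0,"z":0,"twist":0},
  {"x":0,"y":0,"z":0,"twist":0},
], fingers=1, squeeze=30)

```text
time: 16.8
eef_pos: [0.4792, -0.0724, 0.0176]
tcp_rot: [[0.001, 0.319, 0.948], [-0.001, 0.948, -0.319], [-1.0, -0.0, 0.001]]
contact_force: [-1.7, -0.5, 6.1]
finger_gap: 0.0286
```

```bash
python3 w.py side s7; python3 w.py wrist w7; python3 - <<'E'
import cv2,numpy as np
a=cv2.resize(cv2.imread('pics/s7.png')[200:340,200:400],None,fx=2.5,fy=2.5,interpolation=cv2.INTER_CUBIC)
b=cv2.imread('pics/w7.png')[130:330,130:430]
b=cv2.resize(b,None,fx=1,fy=1); 
cv2.imwrite('pics/x7.png',np.hstack([a,cv2.copyMakeBorder(b,0,150,0,0,cv2.BORDER_CONSTANT)]))
E
```

```text
16.8 [ 0.4792 -0.0724  0.0176] [-17.2  24.8 -31.3  33.9  -0.    1.4] 71.39 0.028554183953659915 [-1.7 -0.5  6.1]
16.85 [ 0.4792 -0.0724  0.0176] [-17.2  24.8 -31.3  33.9  -0.    1.4] 71.39 0.028765974400846377 [-0.7 -1.2  6.4]
```

View pics/x7.png

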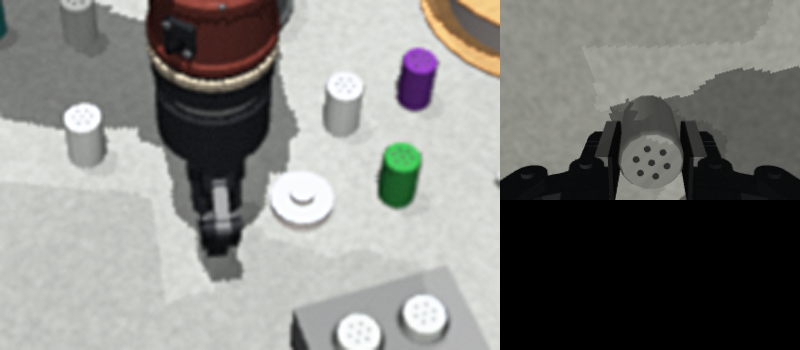

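send_rows([
  {"x":0,"y":0,"z":0.02,"twist":0},
  {"x":0,"y":0,"z":0.03,"twist":0},
  {"x":0,"y":0,"z":0.03,"twist":0},
  {"x":0,"y":0,"z":0.03,"twist":0},
  {"x":0.005,"y":-0.0224,"z":0,"twist":0},
  {"x":0.005,"y":-0.0224,"z":0,"twist":0},
  {"x":0.005,"y":-0.0224,"z":0,"twist":0},
  {"x":0.005,"y":-0.0224,"z":0,"twist":0},
  {"x":0.005,"y":-0.0224,"z":0,"twist":0},
  {"x":0.005,"y":-0.0224,"z":0,"twist":0},
  {"x":0.005,"y":-0.0224,"z":0,"twist":0},
  {"x":0.005,"y":-0.0224,"z":0,"twist":0},
  {"x":0,"y":0,"z":0,"twist":0},
  {"x":0,"y":0,"z":0,"twist":0},
  {"x":0,"y":0,"z":0,"twist":0},
])

```text
time: 18.4
eef_pos: [0.5183, -0.2505, 0.1268]
tcp_rot: [[-0.001, 0.319, 0.948], [0.001, 0.948, -0.319], [-1.0, 0.001, -0.001]]
contact_force: [0.1, -0.2, -1.0]
finger_gap: 0.0289
```

```bash
python3 w.py wrist w8; python3 - <<'E'
from h import *
import pickle
c=pickle.load(open('w8.pkl','rb')); o=robot.get_obs()
print(proj(c,[.5198,-.2518,.058]), proj(c,[*o['eef_pos'][:2],o['eef_pos'][2]-.0176+.05]))
E
```

```text
18.4 [ 0.5183 -0.2505  0.1268] [-33.1  25.8  -9.4  54.9   0.  -14.5] 71.41 0.02886129581641798 [ 0.1 -0.2 -1. ]
[[279.93633105 220.72987245]] [[281.96257762 288.18576956]]
```

View pics/w8.png

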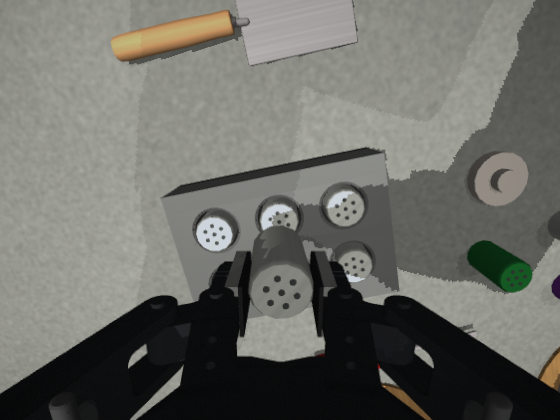

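```bash
python3 - <<'E'
from h import *
import pickle
c=pickle.load(open('w8.pkl','rb')); o=robot.get_obs()
for p in [(215,234),(279,219),(344.5,204.5),(353,261)]: print(unproj(c,p,.058).round(4))
print('can top',unproj(c,(280.5,289),o['eef_pos'][2]-.0176+.05).round(4))
i=c['img'][170:320,180:380]; cv2.imwrite('pics/w8c.png',cv2.resize(i,None,fx=4,fy=4,interpolation=cv2.INTER_CUBIC))
E
```

```text
[ 0.5142 -0.3016  0.058 ]
[ 0.5183 -0.252   0.058 ]
[ 0.5231 -0.2029  0.058 ]
[ 0.5689 -0.2086  0.058 ]
can top [ 0.5186 -0.2512  0.1594]
```

View pics/w8c.png

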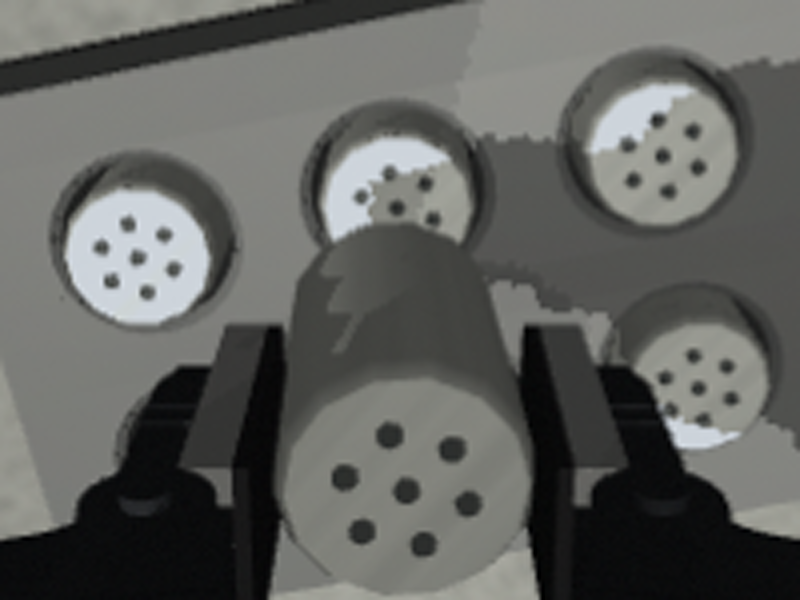

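```bash
python3 - <<'E'
from h import *
import pickle
c=pickle.load(open('w8.pkl','rb')); o=robot.get_obs()
P=[unproj(c,p,.058) for p in [(214.25,234.25),(279.25,222),(345.5,209),(354.5,267)]]; print(np.round(P,4))
for z in (.159,.162): print('can top',unproj(c,(281.5,292.5),z).round(4))
E
```

```text
[[ 0.5142 -0.3022  0.058 ]
 [ 0.5206 -0.2526  0.058 ]
 [ 0.5266 -0.2031  0.058 ]
 [ 0.5743 -0.2088  0.058 ]]
can top [ 0.5206 -0.2514  0.159 ]
can top [ 0.5189 -0.2508  0.162 ]
```

send_rows([
  {"x":0.001,"y":-0.001,"z":-0.02,"twist":0},
  {"x":0,"y":0,"z":-0.02,"twist":0},
  {"x":0,"y":0,"z":-0.012,"twist":0},
  {"x":0,"y":0,"z":0,"twist":0},
  {"x":0,"y":0,"z":0,"twist":0},
])

```text
time: 18.95
eef_pos: [0.5198, -0.2521, 0.0755]
tcp_rot: [[0.0, 0.319, 0.948], [0.0, 0.948, -0.319], [-1.0, 0.0, 0.0]]
contact_force: [0.2, 0.3, -0.6]
finger_gap: 0.0286
```

send_rows([
  {"x":0,"y":0,"z":-0.003,"twist":0},
  {"x":0,"y":0,"z":-0.003,"twist":0},
  {"x":0,"y":0,"z":-0.002,"twist":0},
  {"x":0,"y":0,"z":0,"twist":0},
])

```text
time: 19.35
eef_pos: [0.5197, -0.2525, 0.067]
tcp_rot: [[0.0, 0.319, 0.948], [-0.0, 0.948, -0.319], [-1.0, -0.0, 0.0]]
contact_force: [0.8, -1.0, -1.0]
finger_gap: 0.0288
```

send_rows([
  {"x":0,"y":0,"z":-0.001,"twist":0},
  {"x":0,"y":0,"z":-0.001,"twist":0},
  {"x":0,"y":0,"z":-0.001,"twist":0},
  {"x":0,"y":0,"z":0,"twist":0},
])

```text
time: 19.75
eef_pos: [0.5196, -0.2523, 0.0639]
tcp_rot: [[-0.0, 0.319, 0.948], [0.0, 0.948, -0.319], [-1.0, 0.0, -0.0]]
contact_force: [0.3, 0.4, -0.9]
finger_gap: 0.0289
```

send_rows([
  {"x":0,"y":0,"z":-0.004,"twist":0},
  {"x":0,"y":0,"z":-0.004,"twist":0},
  {"x":0,"y":0,"z":-0.004,"twist":0},
  {"x":0,"y":0,"z":-0.002,"twist":0},
  {"x":0,"y":0,"z":0,"twist":0},
])

```text
time: 20.25
eef_pos: [0.5195, -0.2523, 0.0496]
tcp_rot: [[-0.001, 0.319, 0.948], [0.0, 0.948, -0.319], [-1.0, 0.0, -0.001]]
contact_force: [-0.2, 0.6, -0.9]
finger_gap: 0.0285
```

send_rows([
  {"x":0,"y":0,"z":-0.003,"twist":0},
  {"x":0,"y":0,"z":-0.003,"twist":0},
  {"x":0,"y":0,"z":-0.003,"twist":0},
  {"x":0,"y":0,"z":-0.002,"twist":0},
  {"x":0,"y":0,"z":0,"twist":0},
])

```text
time: 20.75
eef_pos: [0.5196, -0.2523, 0.0387]
tcp_rot: [[-0.0, 0.319, 0.948], [0.0, 0.948, -0.319], [-1.0, 0.0, -0.0]]
contact_force: [-0.4, 0.9, -1.7]
finger_gap: 0.0287
```

Inserted smoothly. I'll release it part-open, lift, close the fingers and press it home. Rigid contact is expected at TCP z ≈ 0.0447.

send_rows([
  {"x":0,"y":0,"z":0,"twist":0},
  {"x":0,"y":0,"z":0,"twist":0},
  {"x":0,"y":0,"z":0,"twist":0},
  {"x":0,"y":0,"z":0.02,"twist":0},
  {"x":0,"y":0,"z":0.02,"twist":0},
  {"x":0,"y":0,"z":0.02,"twist":0},
  {"x":0,"y":0,"z":0,"twist":0},
], fingers=0.5)

```text
time: 21.45
eef_pos: [0.5214, -0.2535, 0.1018]
tcp_rot: [[0.004, 0.319, 0.948], [-0.003, 0.948, -0.319], [-1.0, -0.001, 0.005]]
contact_force: [1.4, 0.2, 0.5]
finger_gap: 0.0426
```

send_rows([
  {"x":0,"y":0,"z":0,"twist":0},
  {"x":0,"y":0,"z":0,"twist":0},
  {"x":0,"y":0,"z":0,"twist":0},
  {"x":0,"y":0,"z":0,"twist":0},
  {"x":0,"y":0,"z":-0.015,"twist":0},
  {"x":0,"y":0,"z":-0.015,"twist":0},
  {"x":0,"y":0,"z":-0.015,"twist":0},
  {"x":0,"y":0,"z":-0.007,"twist":0},
  {"x":0,"y":0,"z":-0.0015,"twist":0},
  {"x":0,"y":0,"z":-0.0015,"twist":0},
  {"x":0,"y":0,"z":0,"twist":0},
], fingers=1)

```text
time: 22.55
eef_pos: [0.5195, -0.2522, 0.0449]
tcp_rot: [[-0.0, 0.319, 0.948], [0.0, 0.948, -0.319], [-1.0, 0.0, -0.0]]
contact_force: [-4.0, 2.3, 7.6]
finger_gap: -0.0002
```

send_rows([
  {"x":0,"y":0,"z":0.03,"twist":0},
  {"x":0,"y":0,"z":0.04,"twist":0},
  {"x":0,"y":0,"z":0.04,"twist":0},
  {"x":0,"y":0,"z":0.04,"twist":0},
  {"x":0.0055,"y":0.0302,"z":0,"twist":0},
  {"x":0.0055,"y":0.0302,"z":0,"twist":0},
  {"x":0.0055,"y":0.0302,"z":0,"twist":0},
  {"x":0.0055,"y":0.0302,"z":0,"twist":0},
  {"x":0.0055,"y":0.0302,"z":0,"twist":0},
  {"x":0.0055,"y":0.0302,"z":0,"twist":0},
  {"x":0.0055,"y":0.0302,"z":0,"twist":0},
  {"x":0.0055,"y":0.0302,"z":0,"twist":0},
  {"x":0.0055,"y":0.0302,"z":0,"twist":0},
  {"x":0.0055,"y":0.0302,"z":0,"twist":0},
  {"x":0.0055,"y":0.0302,"z":0,"twist":0},
  {"x":0.0055,"y":0.0302,"z":0,"twist":0},
  {"x":0.0055,"y":0.0302,"z":0,"twist":0},
  {"x":0.0055,"y":0.0302,"z":0,"twist":0},
  {"x":0,"y":0,"z":0,"twist":0},
  {"x":0,"y":0,"z":0,"twist":0},
], fingers=0)

```text
time: 24.55
eef_pos: [0.5967, 0.1708, 0.1942]
tcp_rot: [[0.0, 0.318, 0.948], [-0.0, 0.948, -0.318], [-1.0, -0.0, 0.0]]
contact_force: [0.1, -0.5, 0.3]
finger_gap: 0.0855
```

```bash
python3 w.py wrist w9; python3 w.py side s9;python3 w.py scene c9; python3 - <<'E'
from h import *
import pickle
c=pickle.load(open('w9.pkl','rb'))
g=c['img'].astype(int).min(2)
m=(g>130).astype(np.uint8); m[:,:260]=0; m[:,300:]=0; m[:120]=0
n,l,s,_=cv2.connectedComponentsWithStats(m)
for k in range(1,n):
    if s[k,4]>150:
        ys,xs=np.nonzero(l==k); P=np.array([unproj(c,p,.114)[:2] for p in zip(xs,ys)])
        print(s[k],cv2.minAreaRect((P*1000).astype(np.float32)))
E
```

```text
24.55 [0.5967 0.1708 0.1942] [ 9.2 27.9  4.6 66.7 -0.  27.8] 71.47 0.08549794193290763 [ 0.1 -0.5  0.3]
24.6 [0.5966 0.1701 0.1942] [ 9.2 27.9  4.6 66.7 -0.  27.8] 71.41 0.08564513367585082 [-0.7 -0.1 -0.3]
24.65 [0.5967 0.1696 0.1943] [ 9.1 27.9  4.6 66.7 -0.  27.8] 71.36 0.08530167282241014 [ 0.1  0.6 -0.7]
[260 120  40   9 279] ((532.3306274414062, 191.11614990234375), (28.1414737701416, 5.578470230102539), 71.47994232177734)
[274 169  14  41 537] ((578.0950927734375, 176.5080108642578), (9.98409366607666, 31.091217041015625), 71.81346130371094)
[275 241  12  16 170] ((624.1246948242188, 161.15570068359375), (8.886971473693848, 12.99388599395752), 71.46837615966797)
[ 260  263   40   67 2410] ((665.8477172851562, 146.35235595703125), (33.8663330078125, 63.132972717285156), 71.4671630859375)
```

View pics/w9.png

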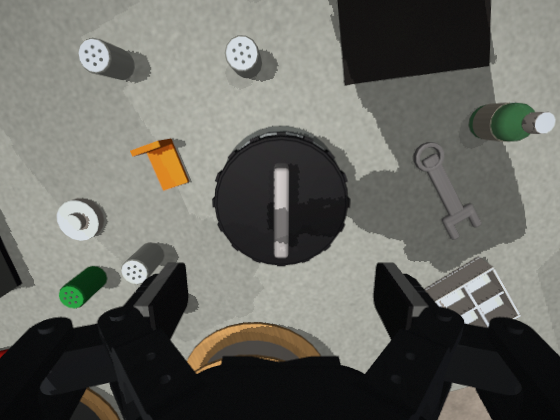

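View pics/c9.png

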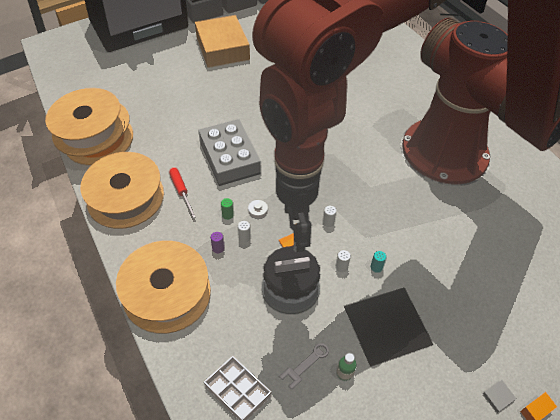

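The scene shows six tops level on the tray, the three remaining cans unmoved, and the cap centred at about (281,205) in the wrist view. I'll lower onto the bar.

send_rows([
  {"x":0,"y":0,"z":-0.02,"twist":0},
  {"x":0,"y":0,"z":-0.02,"twist":0},
  {"x":0,"y":0,"z":-0.02,"twist":0},
  {"x":0,"y":0,"z":-0.02,"twist":0},
  {"x":0,"y":0,"z":-0.02,"twist":0},
  {"x":0,"y":0,"z":-0.012,"twist":0},
  {"x":0,"y":0,"z":-0.006,"twist":0},
  {"x":0,"y":0,"z":0,"twist":0},
  {"x":0,"y":0,"z":0,"twist":0},
])

```text
time: 25.6
eef_pos: [0.5973, 0.1703, 0.0769]
tcp_rot: [[0.001, 0.319, 0.948], [0.0, 0.948, -0.319], [-1.0, 0.001, 0.001]]
contact_force: [1.1, -0.1, -0.9]
finger_gap: 0.0852
```

send_rows([
  {"x":0,"y":0,"z":0,"twist":0},
  {"x":0,"y":0,"z":0,"twist":0},
  {"x":0,"y":0,"z":0,"twist":0},
  {"x":0,"y":0,"z":0,"twist":0},
  {"x":0,"y":0,"z":0,"twist":0},
  {"x":0,"y":0,"z":0,"twist":0},
  {"x":0,"y":0,"z":0,"twist":0},
  {"x":0,"y":0,"z":0,"twist":0},
], fingers=1, squeeze=60)

```text
time: 26.4
eef_pos: [0.5968, 0.1704, 0.0762]
tcp_rot: [[0.0, 0.319, 0.948], [0.0, 0.948, -0.319], [-1.0, 0.0, 0.0]]
contact_force: [-0.4, 1.4, 1.6]
finger_gap: 0.0108
```

```bash
python3 w.py side s10; python3 -c "
from h import *
print(robot.get_obs()['torque'].round(3))"
```

```text
26.4 [0.5968 0.1704 0.0762] [ 9.2 32.9 -5.5 51.5  0.  27.8] 71.39 0.010766760465800709 [-0.4  1.4  1.6]
[0.107 0.052 0.038]
```

send_rows([
  {"x":0,"y":0,"z":0.0005,"twist":0.03},
  {"x":0,"y":0,"z":0,"twist":0.05},
  {"x":0,"y":0,"z":0,"twist":0.05},
  {"x":0,"y":0,"z":0,"twist":0.05},
  {"x":0,"y":0,"z":0,"twist":0.05},
  {"x":0,"y":0,"z":0,"twist":0.05},
  {"x":0,"y":0,"z":0,"twist":0.03},
  {"x":0,"y":0,"z":0,"twist":0},
])

```text
time: 27.25
eef_pos: [0.5966, 0.1703, 0.0764]
tcp_rot: [[-0.0, 0.014, 1.0], [-0.0, 1.0, -0.014], [-1.0, -0.0, -0.0]]
contact_force: [0.9, -1.7, -0.4]
finger_gap: 0.0106
```

```bash
cat > st.py <<'E'
from h import *
o=robot.get_obs(); print(o['time'],o['eef_pos'].round(4),'yaw',np.degrees(np.arctan2(o['tcp_rot'][1][1],o['tcp_rot'][0][1])).round(2),'gap',o['finger_gap'].round(4),'F',o['contact_force'].round(1),'T',o['torque'].round(3))
E
python3 st.py
```

```text
Traceback (most recent call last):
  File "st.py", line 2, in <module>
    o=robot.get_obs(); print(o['time'],o['eef_pos'].round(4),'yaw',np.degrees(np.arctan2(o['tcp_rot'][1][1],o['tcp_rot'][0][1])).round(2),'gap',o['finger_gap'].round(4),'F',o['contact_force'].round(1),'T',o['torque'].round(3))
                                                                                                                                                ^^^^^^^^^^^^^^^^^^^^^
AttributeError: 'float' object has no attribute 'round'
```

send_rows([
  {"x":0,"y":0,"z":0,"twist":0.03},
  {"x":0,"y":0,"z":0,"twist":0.03},
  {"x":0,"y":0,"z":0,"twist":0},
])

```text
time: 27.55
eef_pos: [0.5966, 0.1703, 0.0764]
tcp_rot: [[-0.0, -0.047, 0.999], [-0.0, 0.999, 0.047], [-1.0, -0.0, -0.0]]
contact_force: [-0.7, 0.2, -2.6]
finger_gap: 0.0108
```

```bash
sed -i "s/o\['finger_gap'\].round(4)/round(float(o['finger_gap']),4)/" st.py; python3 st.py
```

```text
27.55 [0.5966 0.1703 0.0764] yaw 92.67 gap 0.0108 F [-0.7  0.2 -2.6] T [-0.119 -0.08   0.098]
```

send_rows([
  {"x":0,"y":0,"z":0,"twist":0.03},
  {"x":0,"y":0,"z":0,"twist":0.03},
  {"x":0,"y":0,"z":0,"twist":0},
])

```text
time: 27.85
eef_pos: [0.5965, 0.1706, 0.0764]
tcp_rot: [[-0.0, -0.106, 0.994], [0.0, 0.994, 0.106], [-1.0, 0.001, -0.0]]
contact_force: [0.1, 1.3, -5.7]
finger_gap: 0.0106
```

```bash
python3 st.py
```

```text
27.85 [0.5965 0.1706 0.0764] yaw 96.1 gap 0.0106 F [ 0.1  1.3 -5.7] T [ 0.264 -0.006 -0.493]
```

send_rows([
  {"x":0,"y":0,"z":0,"twist":0.02},
  {"x":0,"y":0,"z":0,"twist":0},
  {"x":0,"y":0,"z":0,"twist":0},
])

```text
time: 28.15
eef_pos: [0.5965, 0.1706, 0.0764]
tcp_rot: [[-0.0, -0.124, 0.992], [0.0, 0.992, 0.124], [-1.0, 0.0, -0.0]]
contact_force: [-0.1, 2.8, -5.2]
finger_gap: 0.011
```

```bash
python3 st.py; python3 w.py wrist w11
```

```text
28.15 [0.5965 0.1706 0.0764] yaw 97.15 gap 0.011 F [-0.1  2.8 -5.2] T [ 0.638  0.086 -1.07 ]
28.15 [0.5965 0.1706 0.0764] [ 9.2 32.9 -5.5 51.6  0.   2. ] 97.15 0.010953618036900665 [-0.1  2.8 -5.2]
```

View pics/w11.png

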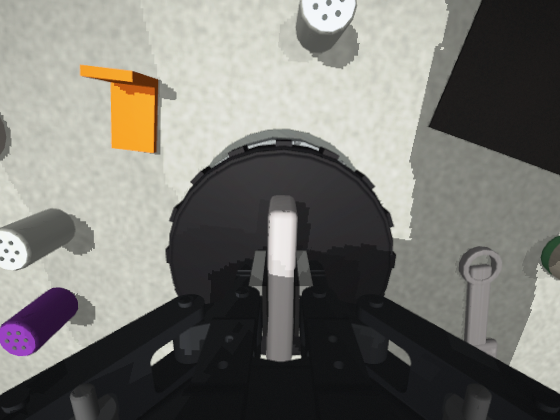

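At the stop, the torque is −1.07 N·m after 0.45 rad of turn, with no downward press. Now I'll ease back, press about 5.5 mm and turn past the stop.

send_rows([
  {"x":0,"y":0,"z":0,"twist":-0.04},
  {"x":0,"y":0,"z":-0.002,"twist":0},
  {"x":0,"y":0,"z":-0.002,"twist":0},
  {"x":0,"y":0,"z":-0.002,"twist":0},
  {"x":0,"y":0,"z":0,"twist":0},
])

```text
time: 28.7
eef_pos: [0.5969, 0.1704, 0.0708]
tcp_rot: [[0.001, -0.086, 0.996], [0.0, 0.996, 0.086], [-1.0, -0.0, 0.001]]
contact_force: [-2.5, 1.5, 5.5]
finger_gap: 0.0105
```

```bash
python3 st.py
```

```text
28.7 [0.5969 0.1704 0.0708] yaw 94.92 gap 0.0105 F [-2.5  1.5  5.5] T [ 0.193  0.535 -0.018]
```

Pressed 5.6 mm at 5.5 N, inside the window. Turning on.

send_rows([
  {"x":0,"y":0,"z":0,"twist":0.05},
  {"x":0,"y":0,"z":0,"twist":0.05},
  {"x":0,"y":0,"z":0,"twist":0.05},
  {"x":0,"y":0,"z":0,"twist":0.05},
  {"x":0,"y":0,"z":0,"twist":0},
])

```text
time: 29.2
eef_pos: [0.5979, 0.1702, 0.0713]
tcp_rot: [[0.002, -0.283, 0.959], [-0.0, 0.959, 0.283], [-1.0, -0.001, 0.002]]
contact_force: [0.2, -0.7, 5.1]
finger_gap: 0.0108
```

```bash
python3 st.py
```

```text
29.2 [0.5979 0.1702 0.0713] yaw 106.45 gap 0.0108 F [ 0.2 -0.7  5.1] T [0.004 0.111 0.044]
```

send_rows([
  {"x":0,"y":0,"z":0,"twist":0.05},
  {"x":0,"y":0,"z":0,"twist":0.05},
  {"x":0,"y":0,"z":0,"twist":0.05},
  {"x":0,"y":0,"z":0,"twist":0.05},
  {"x":0,"y":0,"z":0,"twist":0.05},
  {"x":0,"y":0,"z":0,"twist":0.05},
  {"x":0,"y":0,"z":0,"twist":0.05},
  {"x":0,"y":0,"z":0,"twist":0.02},
  {"x":0,"y":0,"z":0,"twist":0},
])

```text
time: 30.1
eef_pos: [0.5979, 0.1702, 0.0713]
tcp_rot: [[0.002, -0.61, 0.792], [-0.0, 0.792, 0.61], [-1.0, -0.002, 0.002]]
contact_force: [0.4, -0.2, 4.6]
finger_gap: 0.0108
```

```bash
python3 st.py
```

```text
30.1 [0.5979 0.1702 0.0713] yaw 127.59 gap 0.0108 F [ 0.4 -0.2  4.6] T [ 0.01  -0.013 -0.071]
```

send_rows([
  {"x":0,"y":0,"z":0.003,"twist":0},
  {"x":0,"y":0,"z":0.004,"twist":0},
  {"x":0,"y":0,"z":0.004,"twist":0},
  {"x":0,"y":0,"z":0,"twist":0},
])

```text
time: 30.5
eef_pos: [0.5966, 0.1704, 0.0818]
tcp_rot: [[-0.0, -0.609, 0.793], [-0.0, 0.793, 0.609], [-1.0, 0.0, -0.0]]
contact_force: [-0.1, -0.3, -1.8]
finger_gap: 0.0107
```

```bash
python3 st.py
```

```text
30.5 [0.5966 0.1704 0.0818] yaw 127.55 gap 0.0107 F [-0.1 -0.3 -1.8] T [-0.014 -0.026  0.001]
```

The cap is free, with a weight of about 1.8 N on the gripper. I'll lift it and carry it to the mat centre at (0.455,0.355).

send_rows([
  {"x":0,"y":0,"z":0.02,"twist":0},
  {"x":0,"y":0,"z":0.03,"twist":0},
  {"x":0,"y":0,"z":0.04,"twist":0},
  {"x":0,"y":0,"z":0.04,"twist":0},
  {"x":-0.0142,"y":0.0185,"z":0,"twist":0},
  {"x":-0.0142,"y":0.0185,"z":0,"twist":0},
  {"x":-0.0142,"y":0.0185,"z":0,"twist":0},
  {"x":-0.0142,"y":0.0185,"z":0,"twist":0},
  {"x":-0.0142,"y":0.0185,"z":0,"twist":0},
  {"x":-0.0142,"y":0.0185,"z":0,"twist":0},
  {"x":-0.0142,"y":0.0185,"z":0,"twist":0},
  {"x":-0.0142,"y":0.0185,"z":0,"twist":0},
  {"x":-0.0142,"y":0.0185,"z":0,"twist":0},
  {"x":-0.0142,"y":0.0185,"z":0,"twist":0},
  {"x":0,"y":0,"z":0,"twist":0},
  {"x":0,"y":0,"z":0,"twist":0},
])

```text
time: 32.1
eef_pos: [0.4543, 0.3554, 0.2113]
tcp_rot: [[-0.001, -0.61, 0.792], [-0.001, 0.792, 0.61], [-1.0, -0.0, -0.001]]
contact_force: [0.4, -0.4, -2.5]
finger_gap: 0.0106
```

```bash
python3 st.py; python3 w.py scene c12
```

```text
32.1 [0.4543 0.3554 0.2113] yaw 127.61 gap 0.0106 F [ 0.4 -0.4 -2.5] T [-0.036 -0.02   0.043]
32.1 [0.4543 0.3554 0.2113] [30.8 22.6 -1.2 66.3 -0.  -6.8] 127.61 0.01057668622542294 [ 0.4 -0.4 -2.5]
```

View pics/c12.png

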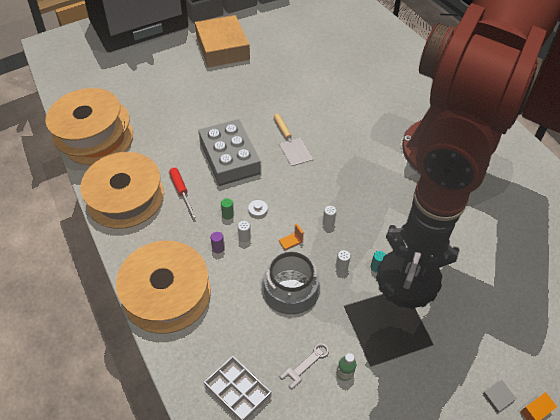

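The pot is open at (291,280), the cap is in the gripper over the mat, and nothing else has moved. Setting the cap down.

send_rows([
  {"x":0,"y":0,"z":-0.03,"twist":0},
  {"x":0,"y":0,"z":-0.03,"twist":0},
  {"x":0,"y":0,"z":-0.03,"twist":0},
  {"x":0,"y":0,"z":-0.03,"twist":0},
  {"x":0,"y":0,"z":-0.03,"twist":0},
  {"x":0,"y":0,"z":-0.02,"twist":0},
  {"x":0,"y":0,"z":-0.01,"twist":0},
  {"x":0,"y":0,"z":-0.005,"twist":0},
  {"x":0,"y":0,"z":-0.002,"twist":0},
  {"x":0,"y":0,"z":0,"twist":0},
  {"x":0,"y":0,"z":0,"twist":0},
])

```text
time: 33.25
eef_pos: [0.4554, 0.3557, 0.0255]
tcp_rot: [[0.001, -0.609, 0.793], [0.001, 0.793, 0.609], [-1.0, -0.0, 0.002]]
contact_force: [0.8, -0.2, -1.0]
finger_gap: 0.0113
```

send_rows([
  {"x":0,"y":0,"z":-0.001,"twist":0},
  {"x":0,"y":0,"z":-0.001,"twist":0},
  {"x":0,"y":0,"z":0,"twist":0},
])

```text
time: 33.55
eef_pos: [0.4548, 0.3554, 0.0227]
tcp_rot: [[0.0, -0.609, 0.793], [0.0, 0.793, 0.609], [-1.0, -0.0, 0.0]]
contact_force: [0.3, 0.2, -1.9]
finger_gap: 0.0106
```

send_rows([
  {"x":0,"y":0,"z":-0.001,"twist":0},
  {"x":0,"y":0,"z":0,"twist":0},
  {"x":0,"y":0,"z":0,"twist":0},
])

```text
time: 33.85
eef_pos: [0.4547, 0.3554, 0.0215]
tcp_rot: [[-0.0, -0.609, 0.793], [-0.0, 0.793, 0.609], [-1.0, -0.0, -0.0]]
contact_force: [-0.9, 0.2, -0.9]
finger_gap: 0.011
```

send_rows([
  {"x":0,"y":0,"z":0,"twist":0},
  {"x":0,"y":0,"z":0,"twist":0},
  {"x":0,"y":0,"z":0,"twist":0},
  {"x":0,"y":0,"z":0,"twist":0},
  {"x":0,"y":0,"z":0.02,"twist":0},
  {"x":0,"y":0,"z":0.035,"twist":0},
  {"x":0,"y":0,"z":0.035,"twist":0},
  {"x":0,"y":0,"z":0.04,"twist":0},
  {"x":0.0012,"y":-0.0176,"z":0,"twist":-0.098},
  {"x":0.0012,"y":-0.0176,"z":0,"twist":-0.098},
  {"x":0.0012,"y":-0.0176,"z":0,"twist":-0.098},
  {"x":0.0012,"y":-0.0176,"z":0,"twist":-0.098},
  {"x":0.0012,"y":-0.0176,"z":0,"twist":-0.098},
  {"x":0.0012,"y":-0.0176,"z":0,"twist":-0.098},
  {"x":0.0012,"y":-0.0176,"z":0,"twist":-0.098},
  {"x":0.0012,"y":-0.0176,"z":0,"twist":-0.098},
  {"x":0.0012,"y":-0.0176,"z":0,"twist":-0.098},
  {"x":0.0012,"y":-0.0176,"z":0,"twist":-0.098},
  {"x":0,"y":0,"z":0,"twist":0},
  {"x":0,"y":0,"z":0,"twist":0},
], fingers=0)

```text
time: 35.85
eef_pos: [0.4668, 0.1795, 0.1517]
tcp_rot: [[0.0, 0.318, 0.948], [0.0, 0.948, -0.318], [-1.0, 0.0, 0.0]]
contact_force: [0.1, 0.7, -1.3]
finger_gap: 0.0852
```

```bash
python3 st.py; python3 w.py wrist w13; python3 w.py scene c13
```

```text
35.85 [0.4668 0.1795 0.1517] yaw 71.47 gap 0.0852 F [ 0.1  0.7 -1.3] T [0.004 0.02  0.021]
35.85 [0.4668 0.1795 0.1517] [ 12.6  16.8 -19.1  54.1   0.   31.2] 71.47 0.08516904708262112 [ 0.1  0.7 -1.3]
35.9 [0.4668 0.1798 0.1517] [ 12.7  16.8 -19.1  54.1   0.   31.2] 71.5 0.08535798172063583 [0.1 0.7 0.1]
```

View pics/w13.png

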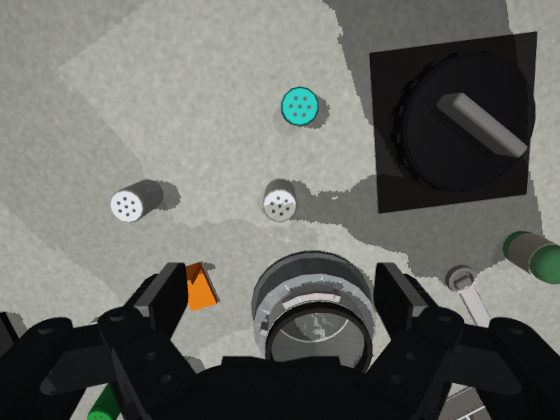

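View pics/c13.png

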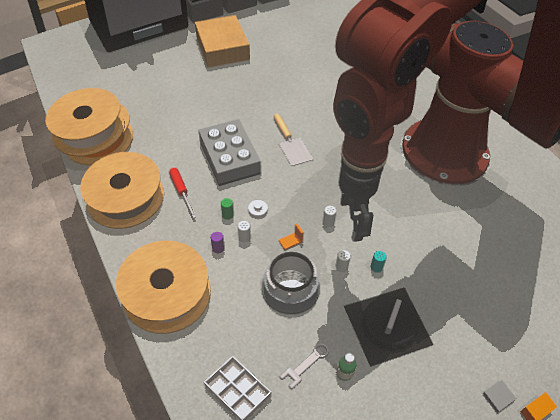

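The cap stands on the mat. The can is at (280,205) in the wrist view, plain aluminium. The turquoise look-alike is at (299,106), clear of the jaws.

```bash
python3 - <<'E'
from h import *
import pickle
c=pickle.load(open('w13.pkl','rb'))
print(unproj(c,(280,205.5),.05), unproj(c,(127,206),.05))
i=c['img'][150:260,225:335]; cv2.imwrite('pics/w13c.png',cv2.resize(i,None,fx=5,fy=5,interpolation=cv2.INTER_CUBIC))
E
```

```text
[0.46577989 0.179073   0.05      ] [0.42495524 0.05600643 0.05      ]
```

View pics/w13c.png

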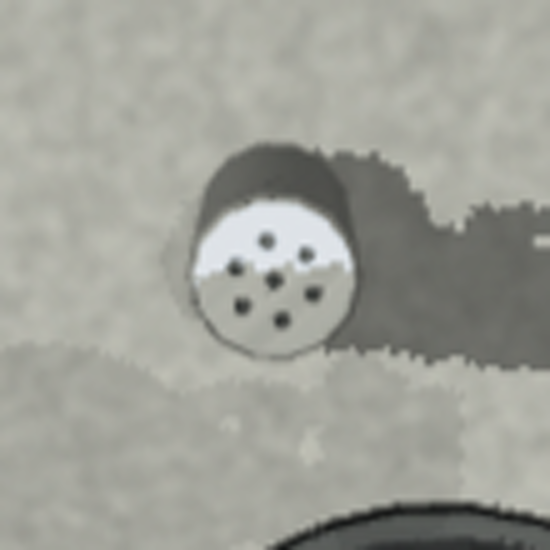

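send_rows([
  {"x":-0.0008,"y":-0.0006,"z":-0.02,"twist":0},
  {"x":0,"y":0,"z":-0.025,"twist":0},
  {"x":0,"y":0,"z":-0.025,"twist":0},
  {"x":0,"y":0,"z":-0.025,"twist":0},
  {"x":0,"y":0,"z":-0.02,"twist":0},
  {"x":0,"y":0,"z":-0.01,"twist":0},
  {"x":0,"y":0,"z":-0.007,"twist":0},
  {"x":0,"y":0,"z":0,"twist":0},
  {"x":0,"y":0,"z":0,"twist":0},
])

```text
time: 36.85
eef_pos: [0.4665, 0.1791, 0.0202]
tcp_rot: [[0.001, 0.319, 0.948], [0.0, 0.948, -0.319], [-1.0, 0.001, 0.001]]
contact_force: [0.2, 0.2, 0.4]
finger_gap: 0.0852
```

send_rows([
  {"x":0,"y":0,"z":0,"twist":0},
  {"x":0,"y":0,"z":0,"twist":0},
  {"x":0,"y":0,"z":0,"twist":0},
  {"x":0,"y":0,"z":0,"twist":0},
  {"x":0,"y":0,"z":0,"twist":0},
  {"x":0,"y":0,"z":0,"twist":0},
  {"x":0,"y":0,"z":0,"twist":0},
], fingers=1, squeeze=30)

```text
time: 37.55
eef_pos: [0.4662, 0.1789, 0.02]
tcp_rot: [[0.001, 0.319, 0.948], [0.0, 0.948, -0.319], [-1.0, 0.0, 0.0]]
contact_force: [-0.6, -0.4, 5.5]
finger_gap: 0.0288
```

send_rows([
  {"x":0,"y":0,"z":0.025,"twist":0},
  {"x":0,"y":0,"z":0.03,"twist":0},
  {"x":0,"y":0,"z":0.03,"twist":0},
  {"x":0,"y":0,"z":0.03,"twist":0},
  {"x":0.016,"y":0,"z":0,"twist":0},
  {"x":0.016,"y":0,"z":0,"twist":0},
  {"x":0.016,"y":0,"z":0,"twist":0},
  {"x":0.016,"y":0,"z":0,"twist":0},
  {"x":0.016,"y":0,"z":0,"twist":0},
  {"x":0.016,"y":0,"z":0,"twist":0},
  {"x":0.016,"y":-0.0023,"z":0,"twist":0},
  {"x":0,"y":0,"z":0,"twist":0},
  {"x":0,"y":0,"z":0,"twist":0},
])

```text
time: 38.85
eef_pos: [0.5772, 0.1764, 0.134]
tcp_rot: [[-0.001, 0.319, 0.948], [-0.0, 0.948, -0.319], [-1.0, -0.001, -0.001]]
contact_force: [0.1, -0.0, -1.6]
finger_gap: 0.0284
```

```bash
python3 st.py; python3 w.py wrist w14
```

```text
38.85 [0.5772 0.1764 0.134 ] yaw 71.38 gap 0.0284 F [ 0.1 -0.  -1.6] T [-0.013  0.024  0.06 ]
38.85 [0.5772 0.1764 0.134 ] [10.1 28.4 -4.  57.7  0.  28.7] 71.38 0.028368580156477426 [ 0.1 -0.  -1.6]
```

View pics/w14.png

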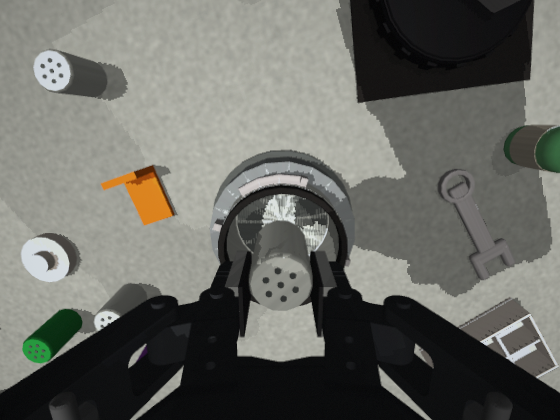

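```bash
python3 - <<'E'
from h import *
import pickle
c=pickle.load(open('w14.pkl','rb')); im=c['img'].copy()
t=np.linspace(0,2*np.pi,120)
for r,z,col in ((.0425,.078,(0,0,255)),(.048,.068,(0,255,0)),(.06,.042,(255,0,0))):
    P=np.c_[.5967+r*np.cos(t),.1704+r*np.sin(t),0*t+z]
    cv2.polylines(im,[proj(c,P).astype(np.int32)],True,col)
cv2.imwrite('pics/w14c.png',cv2.resize(im[120:330,180:400],None,fx=3,fy=3,interpolation=cv2.INTER_CUBIC)[:600])
E
```

```text
(no output)
```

View pics/w14c.png

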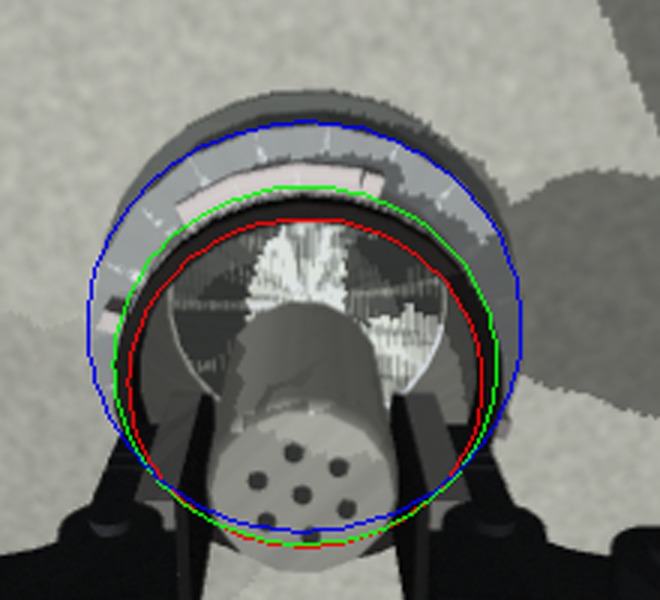

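The predicted mouth circle matches the image. Lowering the first can into the pot.

send_rows([
  {"x":0.001,"y":0,"z":-0.02,"twist":0},
  {"x":0,"y":0,"z":-0.02,"twist":0},
  {"x":0,"y":0,"z":-0.015,"twist":0},
  {"x":0,"y":0,"z":-0.01,"twist":0},
  {"x":0,"y":0,"z":0,"twist":0},
])

```text
time: 39.4
eef_pos: [0.5774, 0.1764, 0.0685]
tcp_rot: [[-0.003, 0.319, 0.948], [-0.0, 0.948, -0.319], [-1.0, -0.001, -0.002]]
contact_force: [0.3, -0.7, -0.7]
finger_gap: 0.0288
```

send_rows([
  {"x":0,"y":0,"z":-0.005,"twist":0},
  {"x":0,"y":0,"z":-0.005,"twist":0},
  {"x":0,"y":0,"z":-0.005,"twist":0},
  {"x":0,"y":0,"z":-0.005,"twist":0},
  {"x":0,"y":0,"z":0,"twist":0},
  {"x":0,"y":0,"z":0,"twist":0},
])

```text
time: 40.0
eef_pos: [0.5789, 0.1765, 0.0495]
tcp_rot: [[-0.0, 0.319, 0.948], [-0.0, 0.948, -0.319], [-1.0, -0.0, -0.0]]
contact_force: [0.5, -0.6, -1.5]
finger_gap: 0.0285
```

send_rows([
  {"x":0,"y":0,"z":-0.003,"twist":0},
  {"x":0,"y":0,"z":-0.003,"twist":0},
  {"x":0,"y":0,"z":0,"twist":0},
])

```text
time: 40.3
eef_pos: [0.5786, 0.1764, 0.0431]
tcp_rot: [[-0.001, 0.319, 0.948], [-0.0, 0.948, -0.319], [-1.0, -0.0, -0.001]]
contact_force: [0.2, -0.6, -1.7]
finger_gap: 0.0286
```

send_rows([
  {"x":0,"y":0,"z":0,"twist":0},
  {"x":0,"y":0,"z":0,"twist":0},
  {"x":0,"y":0,"z":0,"twist":0},
  {"x":0,"y":0,"z":0,"twist":0},
], fingers=0.55)

```text
time: 40.7
eef_pos: [0.5792, 0.1766, 0.0438]
tcp_rot: [[0.0, 0.319, 0.948], [0.0, 0.948, -0.319], [-1.0, 0.0, 0.0]]
contact_force: [0.8, 0.5, -0.4]
finger_gap: 0.0384
```

```bash
python3 st.py; python3 w.py wrist w15
```

```text
40.7 [0.5792 0.1766 0.0438] yaw 71.39 gap 0.0384 F [ 0.8  0.5 -0.4] T [ 0.153 -0.063  0.023]
40.7 [0.5792 0.1766 0.0438] [ 10.   33.4 -10.3  46.3   0.   28.6] 71.39 0.03839583217720741 [ 0.8  0.5 -0.4]
```

View pics/w15.png

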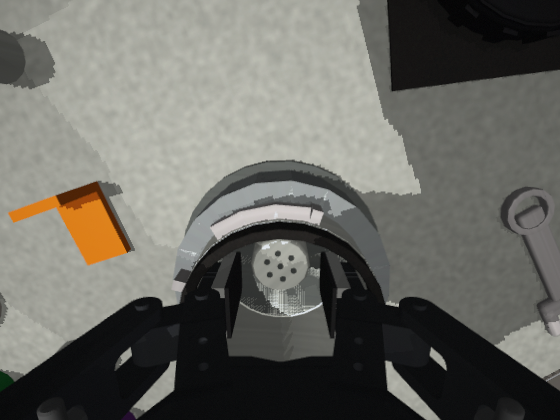

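The can stands upright in the pot at (280,262). Rising, then on to the can at (0.425,0.056).

send_rows([
  {"x":0,"y":0,"z":0.02,"twist":0},
  {"x":0,"y":0,"z":0.03,"twist":0},
  {"x":0,"y":0,"z":0.03,"twist":0},
  {"x":0,"y":0,"z":0.03,"twist":0},
  {"x":0,"y":0,"z":0,"twist":0},
])

```text
time: 41.25
eef_pos: [0.5814, 0.1769, 0.1579]
tcp_rot: [[0.007, 0.319, 0.948], [0.001, 0.948, -0.319], [-1.0, 0.003, 0.006]]
contact_force: [0.9, 0.3, 0.3]
finger_gap: 0.0386
```

send_rows([
  {"x":-0.0154,"y":-0.012,"z":0,"twist":0.1047},
  {"x":-0.0154,"y":-0.012,"z":0,"twist":0.1047},
  {"x":-0.0154,"y":-0.012,"z":0,"twist":0.1047},
  {"x":-0.0154,"y":-0.012,"z":0,"twist":0.1047},
  {"x":-0.0154,"y":-0.012,"z":0,"twist":0.1047},
  {"x":-0.0154,"y":-0.012,"z":0,"twist":0.1047},
  {"x":-0.0154,"y":-0.012,"z":0,"twist":0.1047},
  {"x":-0.0154,"y":-0.012,"z":0,"twist":0.1047},
  {"x":-0.0154,"y":-0.012,"z":0,"twist":0.1047},
  {"x":-0.0154,"y":-0.012,"z":0,"twist":0.1047},
  {"x":0,"y":0,"z":0,"twist":0},
  {"x":0,"y":0,"z":0,"twist":0},
], fingers=0)

```text
time: 42.45
eef_pos: [0.4251, 0.0564, 0.1536]
tcp_rot: [[0.0, -0.659, 0.752], [0.0, 0.752, 0.659], [-1.0, -0.0, 0.0]]
contact_force: [-1.0, -0.1, -0.9]
finger_gap: 0.0856
```

```bash
python3 st.py; python3 w.py wrist w16
```

```text
42.45 [0.4251 0.0564 0.1536] yaw 131.22 gap 0.0856 F [-1.  -0.1 -0.9] T [ 0.024 -0.044 -0.041]
42.45 [0.4251 0.0564 0.1536] [ -2.2   9.3 -28.8  51.9   0.  -43.4] 131.22 0.08560667652829025 [-1.  -0.1 -0.9]
```

View pics/w16.png

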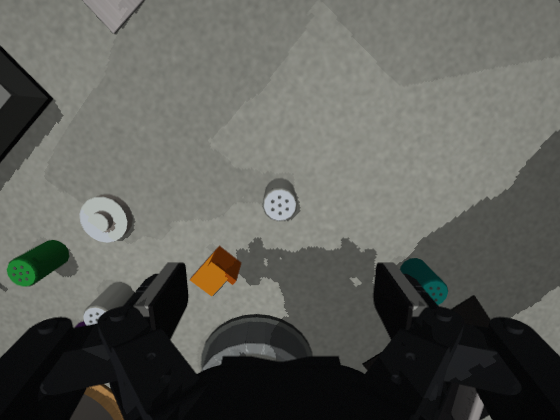

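```bash
python3 - <<'E'
from h import *
import pickle
c=pickle.load(open('w16.pkl','rb'))
print(unproj(c,(280,205.5),.05), unproj(c,(93,317),.05))
i=c['img'][150:260,225:335]; cv2.imwrite('pics/w16c.png',cv2.resize(i,None,fx=5,fy=5,interpolation=cv2.INTER_CUBIC))
E
```

```text
[0.42482836 0.05562759 0.05      ] [ 0.62625079 -0.00627096  0.05      ]
```

View pics/w16c.png

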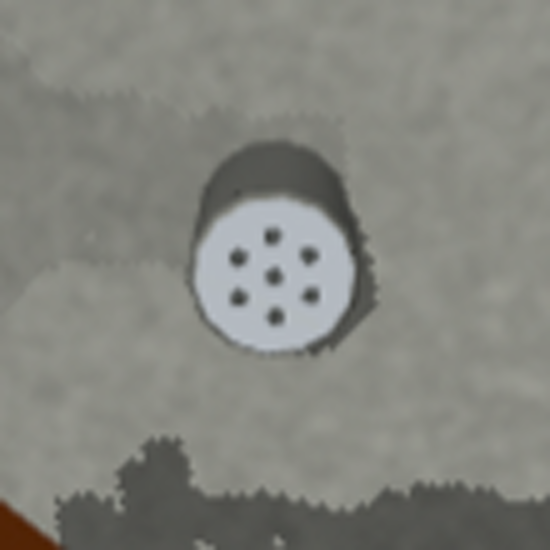

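It's plain aluminium. Grasping it.

send_rows([
  {"x":-0.0003,"y":-0.0006,"z":-0.02,"twist":0},
  {"x":0,"y":0,"z":-0.025,"twist":0},
  {"x":0,"y":0,"z":-0.025,"twist":0},
  {"x":0,"y":0,"z":-0.025,"twist":0},
  {"x":0,"y":0,"z":-0.02,"twist":0},
  {"x":0,"y":0,"z":-0.012,"twist":0},
  {"x":0,"y":0,"z":-0.0065,"twist":0},
  {"x":0,"y":0,"z":0,"twist":0},
  {"x":0,"y":0,"z":0,"twist":0},
])

```text
time: 43.4
eef_pos: [0.4252, 0.0561, 0.0204]
tcp_rot: [[0.001, -0.661, 0.751], [-0.0, 0.751, 0.661], [-1.0, -0.0, 0.0]]
contact_force: [-0.8, -0.4, -0.3]
finger_gap: 0.0856
```

send_rows([
  {"x":0,"y":0,"z":0,"twist":0},
  {"x":0,"y":0,"z":0,"twist":0},
  {"x":0,"y":0,"z":0,"twist":0},
  {"x":0,"y":0,"z":0,"twist":0},
  {"x":0,"y":0,"z":0,"twist":0},
  {"x":0,"y":0,"z":0,"twist":0},
  {"x":0,"y":0,"z":0,"twist":0},
], fingers=1, squeeze=30)

```text
time: 44.1
eef_pos: [0.425, 0.0559, 0.0204]
tcp_rot: [[0.001, -0.661, 0.75], [-0.0, 0.75, 0.661], [-1.0, -0.001, 0.001]]
contact_force: [0.5, -0.6, 6.1]
finger_gap: 0.0285
```

send_rows([
  {"x":0,"y":0,"z":0.025,"twist":0},
  {"x":0,"y":0,"z":0.03,"twist":0},
  {"x":0,"y":0,"z":0.03,"twist":0},
  {"x":0,"y":0,"z":0.03,"twist":0},
  {"x":0.0187,"y":0.0128,"z":0,"twist":0},
  {"x":0.0187,"y":0.0128,"z":0,"twist":0},
  {"x":0.0187,"y":0.0128,"z":0,"twist":0},
  {"x":0.0187,"y":0.0128,"z":0,"twist":0},
  {"x":0.0187,"y":0.0128,"z":0,"twist":0},
  {"x":0.0187,"y":0.0128,"z":0,"twist":0},
  {"x":0.0187,"y":0.0128,"z":0,"twist":0},
  {"x":0.0187,"y":0.0128,"z":0,"twist":0},
  {"x":0.0187,"y":0.0128,"z":0,"twist":0},
  {"x":0.0187,"y":0.0128,"z":0,"twist":0},
  {"x":0,"y":0,"z":0,"twist":0},
  {"x":0,"y":0,"z":0,"twist":0},
  {"x":0,"y":0,"z":0,"twist":0},
])

```text
time: 45.8
eef_pos: [0.6107, 0.1835, 0.1348]
tcp_rot: [[-0.001, -0.661, 0.75], [-0.0, 0.75, 0.661], [-1.0, 0.001, -0.001]]
contact_force: [-0.2, 0.3, -0.9]
finger_gap: 0.0287
```

```bash
python3 st.py; python3 w.py wrist w17; python3 w.py scene c17
python3 -c "
import cv2
cv2.imwrite('pics/c17c.png',cv2.resize(cv2.imread('pics/c17.png')[110:330,190:400],None,fx=2.7,fy=2.7,interpolation=cv2.INTER_CUBIC))"
```

```text
45.8 [0.6107 0.1835 0.1348] yaw 131.37 gap 0.0287 F [-0.2  0.3 -0.9] T [ 0.006 -0.007 -0.032]
45.8 [0.6107 0.1835 0.1348] [ 10.2  31.9   2.2  60.4  -0.  -31.2] 131.37 0.028679467584665753 [-0.2  0.3 -0.9]
45.85 [0.6108 0.1834 0.135 ] [ 10.2  31.9   2.2  60.3  -0.  -31.2] 131.36 0.028660891568465723 [ 0.4 -0.  -1.4]
```

View pics/w17.png

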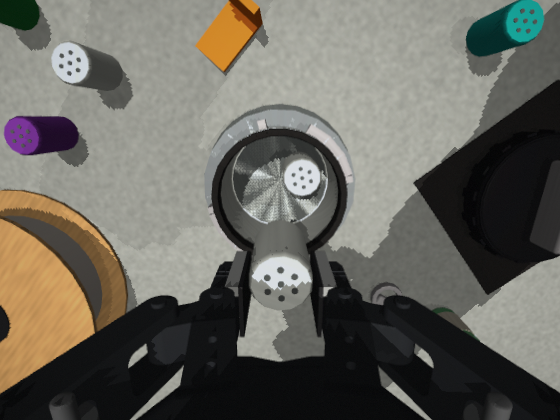

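View pics/c17c.png

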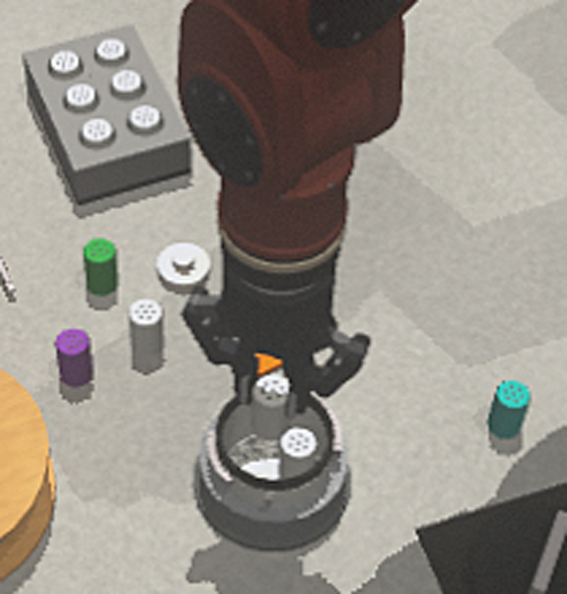

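```bash
python3 - <<'E'
from h import *
import pickle
c=pickle.load(open('w17.pkl','rb'))
p=unproj(c,(302.5,177.5),.056); print(p, p[:2]-[.5967,.1704])
print('last',unproj(c,(71,63),.05))
E
```

```text
[0.57787406 0.17649467 0.056     ] [-0.01882594  0.00609467]
last [ 0.62584805 -0.00108456  0.05      ]
```

The first can sits at its planned slot, 19.8 mm from the axis. Lowering the second.

send_rows([
  {"x":0.001,"y":0,"z":-0.02,"twist":0},
  {"x":0,"y":0,"z":-0.02,"twist":0},
  {"x":0,"y":0,"z":-0.015,"twist":0},
  {"x":0,"y":0,"z":-0.01,"twist":0},
  {"x":0,"y":0,"z":0,"twist":0},
])

```text
time: 46.4
eef_pos: [0.6115, 0.1835, 0.069]
tcp_rot: [[-0.002, -0.661, 0.751], [-0.0, 0.751, 0.661], [-1.0, 0.001, -0.002]]
contact_force: [-0.6, -0.3, -0.7]
finger_gap: 0.0281
```

send_rows([
  {"x":0,"y":0,"z":-0.005,"twist":0},
  {"x":0,"y":0,"z":-0.005,"twist":0},
  {"x":0,"y":0,"z":-0.005,"twist":0},
  {"x":0,"y":0,"z":-0.005,"twist":0},
  {"x":0,"y":0,"z":-0.005,"twist":0},
  {"x":0,"y":0,"z":0,"twist":0},
  {"x":0,"y":0,"z":0,"twist":0},
])

```text
time: 47.1
eef_pos: [0.6126, 0.1839, 0.045]
tcp_rot: [[-0.0, -0.661, 0.75], [-0.0, 0.75, 0.661], [-1.0, 0.0, -0.0]]
contact_force: [-0.3, 1.0, -0.8]
finger_gap: 0.0284
```

send_rows([
  {"x":0,"y":0,"z":0,"twist":0},
  {"x":0,"y":0,"z":0,"twist":0},
  {"x":0,"y":0,"z":0,"twist":0},
  {"x":0,"y":0,"z":0,"twist":0},
], fingers=0.55)

```text
time: 47.5
eef_pos: [0.6128, 0.1839, 0.0453]
tcp_rot: [[0.0, -0.661, 0.75], [0.0, 0.75, 0.661], [-1.0, -0.0, 0.0]]
contact_force: [0.2, -0.5, 0.2]
finger_gap: 0.0383
```

```bash
python3 st.py; python3 w.py wrist w18
```

```text
47.5 [0.6128 0.1839 0.0453] yaw 131.38 gap 0.0383 F [ 0.2 -0.5  0.2] T [-0.027  0.026  0.001]
47.5 [0.6128 0.1839 0.0453] [ 10.2  36.6  -4.   49.4   0.  -31.2] 131.38 0.03825741777974749 [ 0.2 -0.5  0.2]
```

View pics/w18.png

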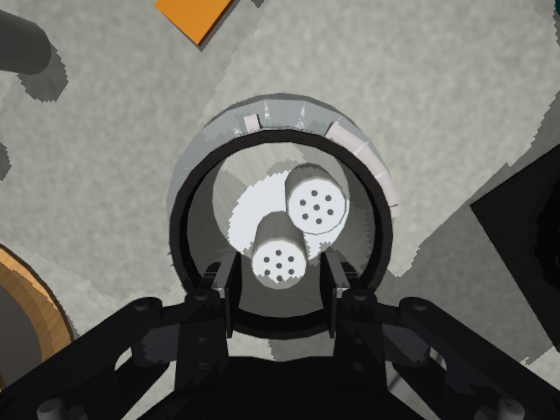

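Both cans stand upright in the pot. The last can is at (0.626,−0.001), with green and purple look-alikes nearby. I'll approach with the jaws mostly along y and only part open.

send_rows([
  {"x":0,"y":0,"z":0.02,"twist":0},
  {"x":0,"y":0,"z":0.03,"twist":0},
  {"x":0,"y":0,"z":0.03,"twist":0},
  {"x":0,"y":0,"z":0.03,"twist":0},
  {"x":0.0013,"y":-0.0184,"z":0,"twist":-0.1047},
  {"x":0.0013,"y":-0.0184,"z":0,"twist":-0.1047},
  {"x":0.0013,"y":-0.0184,"z":0,"twist":-0.1047},
  {"x":0.0013,"y":-0.0184,"z":0,"twist":-0.1047},
  {"x":0.0013,"y":-0.0184,"z":0,"twist":-0.1047},
  {"x":0.0013,"y":-0.0184,"z":0,"twist":-0.1047},
  {"x":0.0013,"y":-0.0184,"z":0,"twist":-0.1047},
  {"x":0.0013,"y":-0.0184,"z":0,"twist":-0.1047},
  {"x":0.0013,"y":-0.0184,"z":0,"twist":-0.1047},
  {"x":0.0013,"y":-0.0184,"z":0,"twist":-0.1047},
  {"x":0,"y":0,"z":0,"twist":0},
  {"x":0,"y":0,"z":0,"twist":0},
])

```text
time: 49.15
eef_pos: [0.6256, -0.0001, 0.1551]
tcp_rot: [[-0.0, 0.318, 0.948], [0.0, 0.948, -0.318], [-1.0, 0.0, -0.0]]
contact_force: [0.0, 0.2, 0.1]
finger_gap: 0.0382
```

send_rows([
  {"x":0,"y":0,"z":0,"twist":0},
  {"x":0,"y":0,"z":0,"twist":0},
  {"x":0,"y":0,"z":0,"twist":0},
], fingers=0.3)

```text
time: 49.45
eef_pos: [0.6256, 0.0005, 0.1551]
tcp_rot: [[-0.0, 0.318, 0.948], [0.0, 0.948, -0.318], [-1.0, 0.0, -0.0]]
contact_force: [-0.2, -0.4, -0.0]
finger_gap: 0.0596
```

```bash
python3 st.py; python3 w.py wrist w19
```

```text
49.45 [6.256e-01 5.000e-04 1.551e-01] yaw 71.47 gap 0.0596 F [-0.2 -0.4 -0. ] T [ 0.023 -0.014  0.017]
49.45 [6.256e-01 5.000e-04 1.551e-01] [-6.6 29.8  1.7 61.9  0.  11.9] 71.47 0.05959794247646778 [-0.2 -0.4 -0. ]
```

View pics/w19.png

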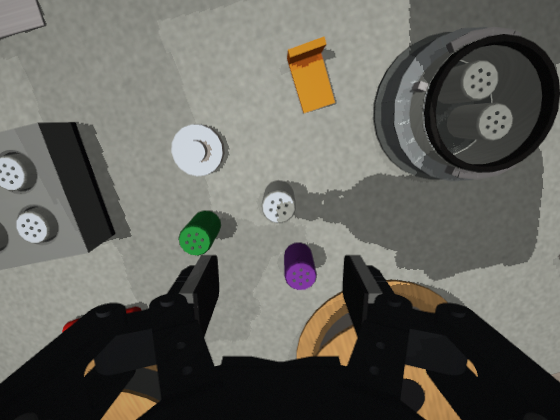

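```bash
python3 - <<'E'
from h import *
import pickle
c=pickle.load(open('w19.pkl','rb'))
print(unproj(c,(278.7,207.5),.05))
print('purple',unproj(c,(301,277),.05),'green',unproj(c,(195,240),.05))
for z in (0,.05,.09): print('spool',unproj(c,(302,345),z),unproj(c,(380,282),z))
E
```

```text
[ 0.62666951 -0.00180128  0.05      ]
purple [ 0.69556305 -0.0034955   0.05      ] green [ 0.63139731 -0.08129865  0.05      ]
spool [ 0.80675891 -0.03382851  0.        ] [0.75549529 0.07194229 0.        ]
spool [ 0.766802   -0.02480335  0.05      ] [0.72378579 0.06395081 0.05      ]
spool [ 0.73483648 -0.01758322  0.09      ] [0.69841819 0.05755763 0.09      ]
```

Can at (279,208) is plain aluminium and matches the earlier estimates. Grasping it.

send_rows([
  {"x":0.0008,"y":-0.0013,"z":-0.02,"twist":0},
  {"x":0,"y":0,"z":-0.025,"twist":0},
  {"x":0,"y":0,"z":-0.025,"twist":0},
  {"x":0,"y":0,"z":-0.025,"twist":0},
  {"x":0,"y":0,"z":-0.02,"twist":0},
  {"x":0,"y":0,"z":-0.012,"twist":0},
  {"x":0,"y":0,"z":-0.0075,"twist":0},
  {"x":0,"y":0,"z":0,"twist":0},
  {"x":0,"y":0,"z":0,"twist":0},
])

```text
time: 50.4
eef_pos: [0.627, -0.0014, 0.0214]
tcp_rot: [[0.001, 0.319, 0.948], [-0.0, 0.948, -0.319], [-1.0, 0.0, 0.001]]
contact_force: [-0.4, 0.4, 0.1]
finger_gap: 0.0597
```

send_rows([
  {"x":0,"y":0,"z":0,"twist":0},
  {"x":0,"y":0,"z":0,"twist":0},
  {"x":0,"y":0,"z":0,"twist":0},
  {"x":0,"y":0,"z":0,"twist":0},
  {"x":0,"y":0,"z":0,"twist":0},
  {"x":0,"y":0,"z":0,"twist":0},
  {"x":0,"y":0,"z":0,"twist":0},
], fingers=1, squeeze=30)

```text
time: 51.1
eef_pos: [0.6271, -0.0016, 0.0216]
tcp_rot: [[0.001, 0.319, 0.948], [-0.0, 0.948, -0.319], [-1.0, 0.0, 0.002]]
contact_force: [-0.6, -1.0, 6.5]
finger_gap: 0.0283
```

send_rows([
  {"x":0,"y":0,"z":0.025,"twist":0},
  {"x":0,"y":0,"z":0.03,"twist":0},
  {"x":0,"y":0,"z":0.03,"twist":0},
  {"x":0,"y":0,"z":0.03,"twist":0},
  {"x":-0.0027,"y":0.0152,"z":0,"twist":-0.1047},
  {"x":-0.0027,"y":0.0152,"z":0,"twist":-0.1047},
  {"x":-0.0027,"y":0.0152,"z":0,"twist":-0.1047},
  {"x":-0.0027,"y":0.0152,"z":0,"twist":-0.1047},
  {"x":-0.0027,"y":0.0152,"z":0,"twist":-0.1047},
  {"x":-0.0027,"y":0.0152,"z":0,"twist":-0.1047},
  {"x":-0.0027,"y":0.0152,"z":0,"twist":-0.1047},
  {"x":-0.0027,"y":0.0152,"z":0,"twist":-0.1047},
  {"x":-0.0027,"y":0.0152,"z":0,"twist":-0.1047},
  {"x":-0.0027,"y":0.0152,"z":0,"twist":-0.1047},
  {"x":0,"y":0,"z":0,"twist":0},
  {"x":0,"y":0,"z":0,"twist":0},
  {"x":0,"y":0,"z":0,"twist":0},
])

```text
time: 52.8
eef_pos: [0.5995, 0.15, 0.1356]
tcp_rot: [[-0.0, 0.98, 0.199], [-0.0, 0.199, -0.98], [-1.0, -0.0, 0.0]]
contact_force: [-0.5, 0.0, -1.7]
finger_gap: 0.0284
```

```bash
python3 st.py; python3 w.py wrist w20
```

```text
52.8 [0.5995 0.15   0.1356] yaw 11.48 gap 0.0284 F [-0.5  0.  -1.7] T [-0.063 -0.063  0.011]
52.8 [0.5995 0.15   0.1356] [ 7.3 29.7 -1.4 58.8 -0.  85.8] 11.48 0.028352200417432073 [-0.5  0.  -1.7]
```

View pics/w20.png

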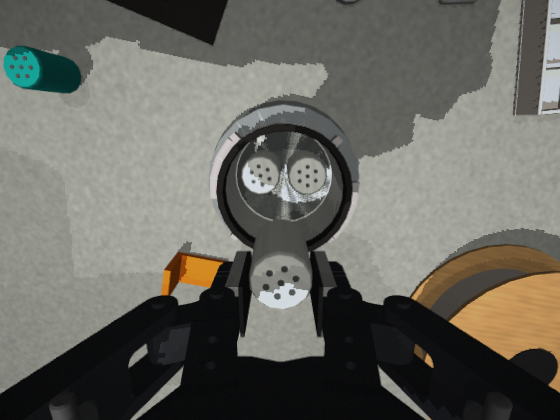

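send_rows([
  {"x":0.0015,"y":0.0006,"z":-0.02,"twist":0},
  {"x":0,"y":0,"z":-0.02,"twist":0},
  {"x":0,"y":0,"z":-0.015,"twist":0},
  {"x":0,"y":0,"z":-0.01,"twist":0},
  {"x":0,"y":0,"z":0,"twist":0},
])

```text
time: 53.35
eef_pos: [0.6001, 0.1506, 0.0693]
tcp_rot: [[-0.002, 0.98, 0.198], [-0.0, 0.198, -0.98], [-1.0, -0.002, -0.0]]
contact_force: [0.2, 0.1, -1.0]
finger_gap: 0.0285
```

send_rows([
  {"x":0,"y":0,"z":-0.005,"twist":0},
  {"x":0,"y":0,"z":-0.005,"twist":0},
  {"x":0,"y":0,"z":-0.005,"twist":0},
  {"x":0,"y":0,"z":-0.005,"twist":0},
  {"x":0,"y":0,"z":-0.005,"twist":0},
  {"x":0,"y":0,"z":0,"twist":0},
  {"x":0,"y":0,"z":0,"twist":0},
])

```text
time: 54.05
eef_pos: [0.6009, 0.1512, 0.0455]
tcp_rot: [[-0.0, 0.98, 0.198], [-0.0, 0.198, -0.98], [-1.0, -0.0, 0.0]]
contact_force: [-1.3, 0.6, -2.1]
finger_gap: 0.0287
```

send_rows([
  {"x":0,"y":0,"z":0,"twist":0},
  {"x":0,"y":0,"z":0,"twist":0},
  {"x":0,"y":0,"z":0,"twist":0},
  {"x":0,"y":0,"z":0,"twist":0},
], fingers=0.55)

```text
time: 54.45
eef_pos: [0.601, 0.1512, 0.0458]
tcp_rot: [[0.0, 0.98, 0.198], [0.0, 0.198, -0.98], [-1.0, 0.0, 0.0]]
contact_force: [0.2, 0.1, 0.6]
finger_gap: 0.0386
```

send_rows([
  {"x":0,"y":0,"z":0.02,"twist":0},
  {"x":0,"y":0,"z":0.03,"twist":0},
  {"x":0,"y":0,"z":0.04,"twist":0},
  {"x":0,"y":0,"z":0.04,"twist":0},
  {"x":0,"y":0,"z":0,"twist":0},
  {"x":0,"y":0,"z":0,"twist":0},
])

```text
time: 55.05
eef_pos: [0.6016, 0.1513, 0.1765]
tcp_rot: [[0.002, 0.98, 0.198], [0.0, 0.198, -0.98], [-1.0, 0.002, 0.0]]
contact_force: [-0.2, -0.2, -0.7]
finger_gap: 0.0384
```

```bash
python3 st.py; python3 w.py wrist w21
```

```text
55.05 [0.6016 0.1513 0.1765] yaw 11.4 gap 0.0384 F [-0.2 -0.2 -0.7] T [-0.029 -0.007  0.027]
55.05 [0.6016 0.1513 0.1765] [ 7.4 28.3  2.6 64.1 -0.  86. ] 11.4 0.038381348058574585 [-0.2 -0.2 -0.7]
```

View pics/w21.png

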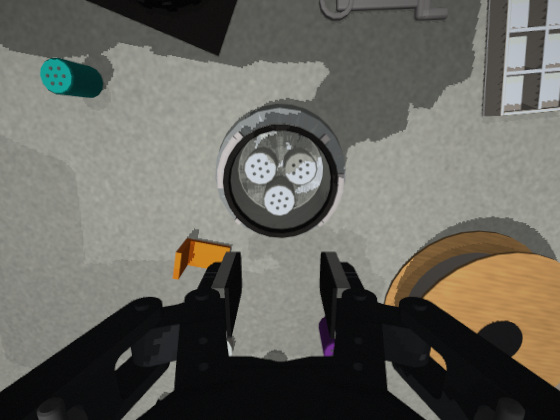

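All three cans stand upright in the pot. Going back to the cap on the mat.

send_rows([
  {"x":-0.0092,"y":0.01276,"z":0,"twist":0.1268},
  {"x":-0.0092,"y":0.01276,"z":0,"twist":0.1268},
  {"x":-0.0092,"y":0.01276,"z":0,"twist":0.1268},
  {"x":-0.0092,"y":0.01276,"z":0,"twist":0.1268},
  {"x":-0.0092,"y":0.01276,"z":0,"twist":0.1268},
  {"x":-0.0092,"y":0.01276,"z":0,"twist":0.1268},
  {"x":-0.0092,"y":0.01276,"z":0,"twist":0.1268},
  {"x":-0.0092,"y":0.01276,"z":0,"twist":0.1268},
  {"x":-0.0092,"y":0.01276,"z":0,"twist":0.1268},
  {"x":-0.0092,"y":0.01276,"z":0,"twist":0.1268},
  {"x":-0.0092,"y":0.01276,"z":0,"twist":0.1268},
  {"x":-0.0092,"y":0.01276,"z":0,"twist":0.1268},
  {"x":-0.0092,"y":0.01276,"z":0,"twist":0.1268},
  {"x":-0.0092,"y":0.01276,"z":0,"twist":0.1268},
  {"x":-0.0092,"y":0.01276,"z":0,"twist":0.1268},
  {"x":-0.0092,"y":0.01276,"z":0,"twist":0.1268},
  {"x":0,"y":0,"z":0,"twist":0},
  {"x":0,"y":0,"z":0,"twist":0},
], fingers=0.2)

```text
time: 56.9
eef_pos: [0.4531, 0.3549, 0.1744]
tcp_rot: [[-0.002, -0.609, 0.793], [-0.001, 0.793, 0.609], [-1.0, -0.0, -0.002]]
contact_force: [-0.3, -1.1, -0.1]
finger_gap: 0.068
```

```bash
python3 st.py; python3 w.py wrist w22;  python3 w.py scene c22; python3 w.py side s22
```

```text
56.9 [0.4531 0.3549 0.1744] yaw 127.52 gap 0.068 F [-0.3 -1.1 -0.1] T [ 0.013 -0.037  0.019]
56.9 [0.4531 0.3549 0.1744] [30.8 23.8 -5.1 61.3 -0.  -6.7] 127.52 0.06799568943393305 [-0.3 -1.1 -0.1]
56.95 [0.4535 0.3547 0.1747] [30.8 23.7 -5.1 61.3 -0.  -6.7] 127.49 0.06792323208786262 [ 0.3 -0.1 -0.3]
57.0 [0.4538 0.3547 0.1749] [30.7 23.7 -5.  61.3 -0.  -6.7] 127.49 0.06820686495038658 [ 0.9 -0.4  0.2]
```

View pics/w22.png

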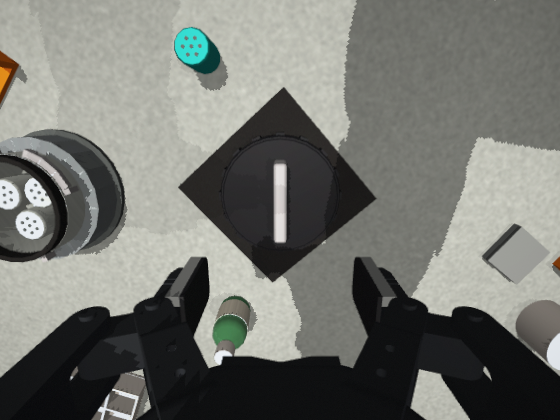

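View pics/s22.png

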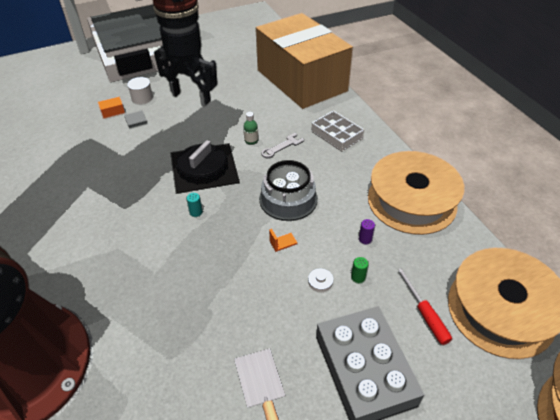

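The bar is centred and aligned at (280,200), and nothing on the bench has been disturbed. Grasping the cap.

send_rows([
  {"x":0.0006,"y":0.0006,"z":-0.02,"twist":0},
  {"x":0,"y":0,"z":-0.03,"twist":0},
  {"x":0,"y":0,"z":-0.03,"twist":0},
  {"x":0,"y":0,"z":-0.03,"twist":0},
  {"x":0,"y":0,"z":-0.025,"twist":0},
  {"x":0,"y":0,"z":-0.012,"twist":0},
  {"x":0,"y":0,"z":-0.005,"twist":0},
  {"x":0,"y":0,"z":0,"twist":0},
  {"x":0,"y":0,"z":0,"twist":0},
])

```text
time: 57.95
eef_pos: [0.4552, 0.3564, 0.0247]
tcp_rot: [[0.002, -0.611, 0.792], [0.001, 0.792, 0.611], [-1.0, -0.0, 0.002]]
contact_force: [0.1, -0.3, -0.3]
finger_gap: 0.0682
```

send_rows([
  {"x":0,"y":0,"z":0,"twist":0},
  {"x":0,"y":0,"z":0,"twist":0},
  {"x":0,"y":0,"z":0,"twist":0},
  {"x":0,"y":0,"z":0,"twist":0},
  {"x":0,"y":0,"z":0,"twist":0},
  {"x":0,"y":0,"z":0,"twist":0},
  {"x":0,"y":0,"z":0,"twist":0},
  {"x":0,"y":0,"z":0,"twist":0},
], fingers=1, squeeze=60)

```text
time: 58.75
eef_pos: [0.4545, 0.3561, 0.0241]
tcp_rot: [[0.0, -0.611, 0.792], [0.0, 0.792, 0.611], [-1.0, -0.0, 0.001]]
contact_force: [-1.6, -0.1, 6.1]
finger_gap: 0.0108
```

```bash
python3 st.py
```

```text
58.75 [0.4545 0.3561 0.0241] yaw 127.64 gap 0.0108 F [-1.6 -0.1  6.1] T [-0.102  0.286 -0.022]
```

send_rows([
  {"x":0,"y":0,"z":0.026,"twist":0},
  {"x":0,"y":0,"z":0.03,"twist":0},
  {"x":0,"y":0,"z":0.04,"twist":0},
  {"x":0,"y":0,"z":0.035,"twist":0},
  {"x":0,"y":0,"z":0.035,"twist":0},
  {"x":0.0142,"y":-0.0185,"z":0,"twist":0},
  {"x":0.0142,"y":-0.0185,"z":0,"twist":0},
  {"x":0.0142,"y":-0.0185,"z":0,"twist":0},
  {"x":0.0142,"y":-0.0185,"z":0,"twist":0},
  {"x":0.0142,"y":-0.0185,"z":0,"twist":0},
  {"x":0.0142,"y":-0.0185,"z":0,"twist":0},
  {"x":0.0142,"y":-0.0185,"z":0,"twist":0},
  {"x":0.0142,"y":-0.0185,"z":0,"twist":0},
  {"x":0.0142,"y":-0.0185,"z":0,"twist":0},
  {"x":0.0142,"y":-0.0185,"z":0,"twist":0},
  {"x":0,"y":0,"z":0,"twist":0},
  {"x":0,"y":0,"z":0,"twist":0},
  {"x":0,"y":0,"z":0,"twist":0},
])

```text
time: 60.55
eef_pos: [0.5957, 0.1715, 0.1894]
tcp_rot: [[-0.001, -0.611, 0.792], [0.0, 0.792, 0.611], [-1.0, 0.001, -0.0]]
contact_force: [-0.3, -0.3, -0.7]
finger_gap: 0.0107
```

```bash
python3 st.py; python3 w.py scene c23; python3 w.py side s23; python3 -c "
import cv2,numpy as np
a=cv2.imread('pics/c23.png')[170:350,190:390];b=cv2.imread('pics/s23.png')[80:260,190:390]
cv2.imwrite('pics/x23.png',cv2.resize(np.hstack([a,b]),None,fx=2,fy=2,interpolation=cv2.INTER_CUBIC))"
```

```text
60.55 [0.5957 0.1715 0.1894] yaw 127.67 gap 0.0107 F [-0.3 -0.3 -0.7] T [-0.045 -0.002  0.033]
60.55 [0.5957 0.1715 0.1894] [  9.3  28.    4.   66.1   0.  -28.4] 127.67 0.01072145682251945 [-0.3 -0.3 -0.7]
60.6 [0.5957 0.1717 0.1895] [  9.3  28.    4.   66.1   0.  -28.4] 127.69 0.010789269395191769 [-0.1  0.1 -1.8]
```

View pics/x23.png

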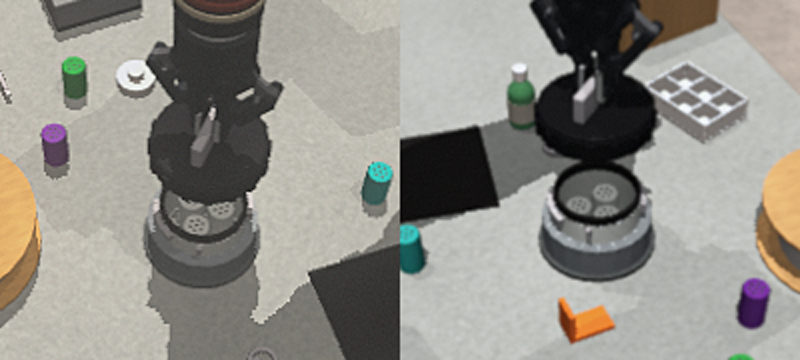

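send_rows([
  {"x":0.0008,"y":-0.0006,"z":-0.02,"twist":0},
  {"x":0,"y":0,"z":-0.02,"twist":0},
  {"x":0,"y":0,"z":-0.02,"twist":0},
  {"x":0,"y":0,"z":-0.01,"twist":0},
  {"x":0,"y":0,"z":-0.005,"twist":0},
  {"x":0,"y":0,"z":0,"twist":0},
  {"x":0,"y":0,"z":0,"twist":0},
])

```text
time: 61.35
eef_pos: [0.5976, 0.1706, 0.1155]
tcp_rot: [[0.001, -0.611, 0.792], [0.0, 0.792, 0.611], [-1.0, -0.001, 0.001]]
contact_force: [0.4, 0.3, -1.3]
finger_gap: 0.0109
```

send_rows([
  {"x":0,"y":0,"z":-0.004,"twist":0},
  {"x":0,"y":0,"z":-0.004,"twist":0},
  {"x":0,"y":0,"z":0,"twist":0},
])

```text
time: 61.65
eef_pos: [0.5968, 0.1703, 0.1062]
tcp_rot: [[-0.001, -0.611, 0.792], [-0.0, 0.792, 0.611], [-1.0, 0.0, -0.001]]
contact_force: [0.6, -0.4, -1.1]
finger_gap: 0.0106
```

send_rows([
  {"x":0,"y":0,"z":-0.003,"twist":0},
  {"x":0,"y":0,"z":-0.003,"twist":0},
  {"x":0,"y":0,"z":-0.003,"twist":0},
  {"x":0,"y":0,"z":0,"twist":0},
])

```text
time: 62.05
eef_pos: [0.5968, 0.1703, 0.097]
tcp_rot: [[-0.001, -0.611, 0.792], [-0.0, 0.792, 0.611], [-1.0, 0.0, -0.001]]
contact_force: [-1.1, -0.2, -2.1]
finger_gap: 0.0106
```

send_rows([
  {"x":0,"y":0,"z":-0.003,"twist":0},
  {"x":0,"y":0,"z":-0.003,"twist":0},
  {"x":0,"y":0,"z":-0.003,"twist":0},
  {"x":0,"y":0,"z":0,"twist":0},
])

```text
time: 62.45
eef_pos: [0.5968, 0.1703, 0.0881]
tcp_rot: [[-0.001, -0.611, 0.792], [-0.0, 0.792, 0.611], [-1.0, 0.0, -0.001]]
contact_force: [-0.5, 0.0, -2.1]
finger_gap: 0.0105
```

send_rows([
  {"x":0,"y":0,"z":-0.003,"twist":0},
  {"x":0,"y":0,"z":-0.003,"twist":0},
  {"x":0,"y":0,"z":-0.001,"twist":0},
  {"x":0,"y":0,"z":0,"twist":0},
])

```text
time: 62.85
eef_pos: [0.597, 0.1703, 0.0814]
tcp_rot: [[-0.0, -0.611, 0.792], [-0.0, 0.792, 0.611], [-1.0, 0.0, -0.0]]
contact_force: [0.1, -0.6, -1.6]
finger_gap: 0.0108
```

send_rows([
  {"x":0,"y":0,"z":-0.001,"twist":0},
  {"x":0,"y":0,"z":-0.001,"twist":0},
  {"x":0,"y":0,"z":0,"twist":0},
  {"x":0,"y":0,"z":0,"twist":0},
])

```text
time: 63.25
eef_pos: [0.5972, 0.1704, 0.0798]
tcp_rot: [[0.0, -0.611, 0.792], [0.0, 0.792, 0.611], [-1.0, -0.0, 0.0]]
contact_force: [-0.8, -0.6, 1.8]
finger_gap: 0.0108
```

Seated on the seal ring at about its old height. Releasing and backing off.

send_rows([
  {"x":0,"y":0,"z":0,"twist":0},
  {"x":0,"y":0,"z":0,"twist":0},
  {"x":0,"y":0,"z":0,"twist":0},
  {"x":0,"y":0,"z":0,"twist":0},
  {"x":0,"y":0,"z":0,"twist":0},
  {"x":0,"y":0,"z":0.02,"twist":0},
  {"x":0,"y":0,"z":0.03,"twist":0},
  {"x":0,"y":0,"z":0.04,"twist":0},
  {"x":0,"y":0,"z":0.04,"twist":0},
  {"x":-0.02,"y":0,"z":0,"twist":0},
  {"x":-0.03,"y":0,"z":0,"twist":0},
  {"x":-0.03,"y":0,"z":0,"twist":0},
  {"x":-0.03,"y":0,"z":0,"twist":0},
  {"x":0,"y":0,"z":0,"twist":0},
  {"x":0,"y":0,"z":0,"twist":0},
], fingers=0.2)

```text
time: 64.75
eef_pos: [0.4873, 0.1705, 0.2101]
tcp_rot: [[0.001, -0.611, 0.792], [0.0, 0.792, 0.611], [-1.0, -0.001, 0.001]]
contact_force: [0.5, -0.1, 0.5]
finger_gap: 0.0685
```

```bash
python3 st.py; python3 w.py scene c24; python3 w.py side s24; python3 w.py wrist w24; python3 -c "
import cv2,numpy as np
a=cv2.imread('pics/c24.png')[110:320,190:400];b=cv2.imread('pics/s24.png')[130:340,190:400]
cv2.imwrite('pics/x24.png',cv2.resize(np.hstack([a,b]),None,fx=1.9,fy=1.9,interpolation=cv2.INTER_CUBIC))"
```

```text
64.75 [0.4873 0.1705 0.2101] yaw 127.66 gap 0.0685 F [ 0.5 -0.1  0.5] T [-0.021 -0.02   0.023]
64.75 [0.4873 0.1705 0.2101] [ 11.2  15.9 -11.   63.   -0.  -26.5] 127.66 0.06847037404685757 [ 0.5 -0.1  0.5]
64.8 [0.488  0.1705 0.21  ] [ 11.1  16.  -11.   63.   -0.  -26.5] 127.65 0.06828352807641748 [-0.6 -0.7 -0.3]
64.85 [0.4881 0.1704 0.2098] [ 11.1  16.  -10.9  63.   -0.  -26.5] 127.63 0.06834610291570105 [ 0.8 -1.  -0.1]
```

View pics/x24.png

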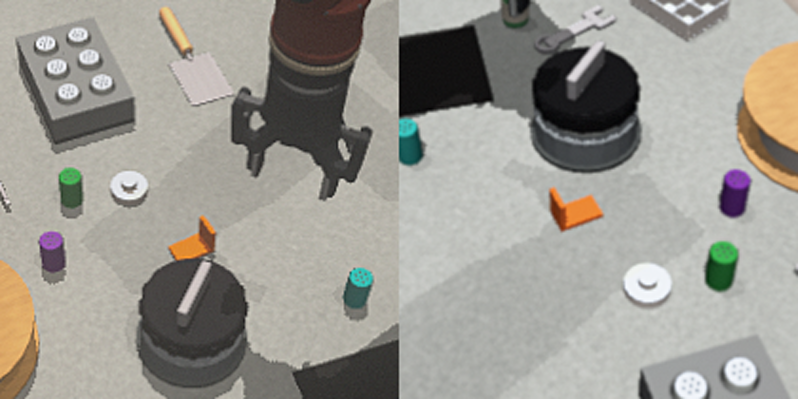

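View pics/w24.png

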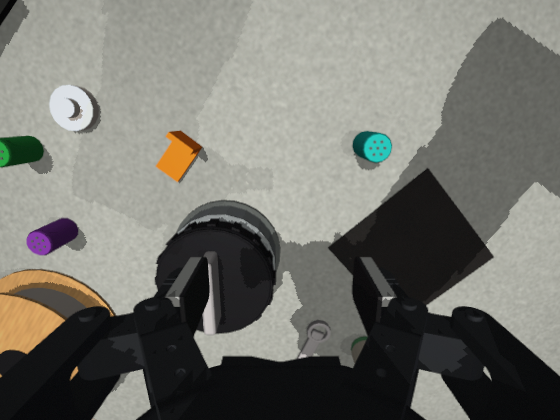

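View pics/s24.png

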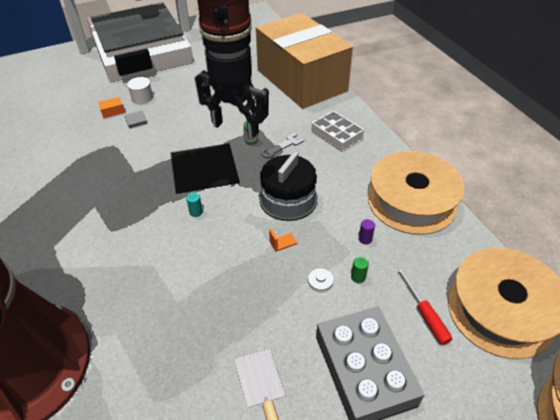

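```bash
python3 - <<'E'
import pickle
from h import *
a=pickle.load(open('c24.pkl','rb'));b=pickle.load(open('s24.pkl','rb'))
def mask(c,x0,y0,x1,y1):
    im=c['img'][y0:y1,x0:x1].astype(int).min(2); m=(im>120).astype(np.uint8)
    n,l,s,ce=cv2.connectedComponentsWithStats(m); 
    for k in range(1,n):
        if s[k,4]>40: print(s[k],ce[k]+[x0,y0])
mask(a,265,235,315,290); mask(b,270,145,312,190)
for z in (.114,.126):
    print(z,proj(a,[.597,.1705,z]),proj(b,[.597,.1705,z]))
for n,c,(x,y) in (('a',a,(265,225)),('b',b,(250,130))): cv2.imwrite('pics/f'+n+'.png',cv2.resize(c['img'][y:y+90,x-10:x+80],None,fx=6,fy=6,interpolation=cv2.INTER_CUBIC))
E
```

```text
[  0   0  23  25 291] [271.8419244  243.56357388]
[ 37   0  13  22 203] [308.92118227 243.06896552]
[ 18  10  18  30 166] [292.07831325 260.27710843]
[  4   0  38  28 475] [295.00421053 153.78105263]
0.114 [[291.66478791 259.65557822]] [[288.44642544 162.21924179]]
0.126 [[291.86376686 256.50510547]] [[288.46907396 157.8737849 ]]
```

The bar centroid in the scene image, (292.1,260.3), matches the prediction for the old cap height, (291.7,259.7), so the cap is seated and centred. Handing in.

```bash
python3 -c "
from h import *
print(robot.close_job())"
```

```text
the job is handed in; nothing more can be done
None
```

The job is handed in at about 65 s, and my last checks showed everything in place; the station gives no verdict of its own.

- **Empty pocket:** pressing all six tops found one that gave, the middle one of the row nearest the robot. I seated the nearest aluminium cartridge there. A press on it then met firm contact at the same height as the locked tops (about 8 N).
- **Opening the pot:** I turned the cap unpressed to its first stop, felt about 1.1 N·m there, then pressed about 5.6 mm, turned on and lifted it to the mat.
- **Pot and cap:** the other three cartridges stand upright in the pot, as seen in the wrist picture before closing. The cap is back on the mouth at its old angle. In the scene picture its bar is within about 1 px of where the old height and centre put it.
- **Last pictures:** the gripper is clear of everything. The green, purple and turquoise look-alikes and the other items looked unmoved.

- **Disagreement:** the gripper's shut tips sit about 13 mm behind the TCP, not 11 mm ahead as stated. My first attempt to grip the cap therefore closed on air above the bar without touching it. I calibrated the tip height against a tray top.
- **Harder press:** the first tray press reached about 68 N along the vertical (roughly 72 N in all) on a locked top. I kept the later presses to about 8–25 N.

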